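# Find the tubes with a loose slug

## Robot

A 6-joint arm with a two-finger parallel gripper is mounted at the origin on a cart in front of the work surface, level with it; the furniture and walls round the work are solid. World frame = base frame: x ahead of the robot, y to its left, z up, the work surface at z = 0. Lengths are in m, angles in rad, forces in N, time in s.
With the tool pointing down it reaches from about 0.325 to 0.9 m from the base axis. Payload 6.1 kg.
Tool frame: the origin (TCP) lies on the centre line of the jaws, within the pads' length; the fingertips stand 22 mm ahead of it and the grasp point (between the pads) lies 3 mm ahead of it; y points along the fingers, x is the direction in which the jaws open and shut, and the axes are right-handed (so a half turn about y gives the same grasp; the last joint's range is limited). The gripper opens to 85 mm and grips with 20 to 120 N. Pads are 22 mm wide; open, the fingers measure 114 mm over their backs; the gripper's body (76 mm by 85 mm) begins 54 mm behind the grasp point. The pads swing forward as they close: fully open they stand 13 mm farther back than shut.
Start: joints at [1.12, 0.22, 1.526, -0, 1.395, -0.126], TCP at [0.199, 0.592, 0.217] pointing down, gripper open.
Joint ranges: [-2.98, 2.98], [-0.91, 2.08], [0.09, 2.57], [-1.24, 4.39], [0.2, 2.65], [-2.68, 2.68]. Speed limits (rad/s): [2.57, 2.57, 3.01, 3.14, 3.14, 3.14].

## Interface

Orientations are given as [roll, pitch, yaw] about the fixed x, y, z axes, in that order (R = Rz(yaw) Ry(pitch) Rx(roll)).
In Python, from workcell import arm gives the robot as it stands.
- The arm moves only by the shell command python3 -m crank 'ROWS' [FORCE]. ROWS is JSON, a list of rows, each an object of numbers: "dx", "dy", "dz": the shift along the tool's x, y, z in m; "roll": the turn about the tool's y in rad; "jaw": the opening, from -1 (shut) to 1 (fully open). In form: [{"dx": .., "dy": .., "dz": .., "roll": .., "jaw": ..}, ...]. A call has 1 to 12 rows; each row shifts and turns the commanded pose from where the row before left it, along the tool's axes as they then stand; what a row does not reach is not made up. A row lasts 1/12 s, in which the tool goes at most 41.7 mm and 7.16 degrees, less where a joint would pass 70% of its speed; a pose out of reach is approached as far as the arm can. A call is refused whole if a number of a shift passes 0.0417 or a number of a turn 0.125, either way. A call with a gripper value outside its range is refused whole. The fingers move at their own pace and stop on an object; FORCE is the grip in N (left out, the last holds). Time passes only in rows, so rows that do not move let the fingers close. It gives the time, the measured TCP pose, the force and the opening at its end, in the units of the state.
- arm.get_obs(): the state, without advancing time (a new reading comes with each control period).
- arm.capture(name): name is "scene" or "top"; returns a dict with "color" (400x640x3 uint8, red, green, blue), "vfov" (degrees; the focal length in pixels is half the picture's height over the tangent of half this angle, whatever the lens; pixels are square), "cx", "cy" (the principal point, pixels), "D" ([k1, k2, p1, p2, k3] as OpenCV has them; the pictures are not rectified), "R" (3x3) and "t" (3): a world point X has camera coordinates R X + t. Camera axes: x right, y down, z forward; pixel columns grow to the right and rows downward; lengths in m; the calibration is good to about 2 mm. A picture is of the moment at which its call begins. There is no depth.
- arm.sign_off(): hands the job in, once; it reports no verdict.
The state is a dict: "clock": time; "joint_positions": joint angles; "qd": joint speeds; "joint_torque": joint torques, N m; "position": TCP position; "tool_rot": TCP orientation; "wrist_force": force on the tool from outside, world axes, zero at the start; "moment": the same for the moment, N m; "grip_width": opening from 0.0 (shut) to 1.0 (fully open).
Only numpy, scipy, OpenCV 4.12 (cv2) and the standard library are available. Lean on these libraries where they do the work, as an engineer would, in place of code of your own. Each camera call takes 0.05 s, during which the arm holds its last target.

## Task

Each of the three capped steel tubes on the notched rack has a slug inside that should be fixed at its middle, but in one or two of them it has come loose. Lift the tubes one at a time and tilt them lengthwise to feel whether the weight shifts from end to end: lay every tube with a loose slug flat in the sheet-steel rework tray, and see that every sound one ends up lying in a notch of the rack again, still and square across both ribs. Set the tubes down, do not drop them, and leave the other things on the bench where they are.

Things in the scene. Friction and masses are not known exactly. Their poses are not given: they have to be found in the camera images.
- tube_a: capped steel tube, 34 mm in diameter, 160 mm long along its own x, welded shut; origin at its middle, on its axis; 0.58 to 0.70 kg with the 0.24 kg slug inside. Starts seated in a notch of the rack, centred on it. Sound: slug fixed at the middle. Loose: it starts at the middle and slides up to 50 mm either way once tilted 20 degrees; level, it stays there
- tube_b: capped steel tube, 34 mm in diameter, 160 mm long along its own x, welded shut; origin at its middle, on its axis; 0.58 to 0.70 kg with the 0.24 kg slug inside. Starts seated in a notch of the rack, centred on it; made like tube_a
- tube_c: capped steel tube, 34 mm in diameter, 160 mm long along its own x, welded shut; origin at its middle, on its axis; 0.58 to 0.70 kg with the 0.24 kg slug inside. Starts seated in a notch of the rack, centred on it; made like tube_a
- rack: grey steel rack, fixed, 170x284x69 mm; origin under its middle notch, on the table. Two 6 mm ribs along its y, at x = -50 and +50 mm, with notches at y = -76, 0, +76 mm (30 degree flanks, 12 mm deep; lands 42 mm high): a tube lies across both, along the rack's x, axis 50 mm up. Open between the ribs but for ties 12 mm high. Closed square rail at y = +134 to +170 mm, 69 mm high, not to be handled
- notch_1 (a point): middle of a tube seated in the notch at rack y = -76 mm, 50 mm above the table; axes as the rack's
- notch_2 (a point): the same for the middle notch
- notch_3 (a point): the same for the notch at rack y = +76 mm, next to the rail; the tubes start in all three notches
- tray: open rework tray of bare sheet steel, fixed, 200 (its x) x 176 (its y) x 45 mm on 6 mm feet, walls and floor 3 mm, empty at the start; origin under its middle, on the table; a tube on its floor has its axis 26 mm above the table; holds two tubes side by side along its x
- cold_chisel: blue cold chisel, 154 mm long, lying loose at the front edge; bystander
- centre_punch: black centre punch, 109 mm long, lying loose on the wood in front of the rack; bystander

How it is judged:
By the outcome, as a careful person would: the job done as asked, in the order asked, and still so for the second after the job is handed in, with the robot touching nothing.
It also fails if it takes over 67 s, if anything falls off the work surface, if the arm or the gripper's body presses on something with over 40 N, if the wrist force passes 120 N, or if a joint passes its speed limit or range.

## Working session

There is one attempt and no reset: what is moved stays moved. The work goes in short steps, Python scripts to look and compute and a shell command to move; the robot and the scene stay as the last step left them, time stands still between calls to the robot, and variables do not carry over. Pictures are saved under pics/ and viewed, and the job is handed in when it is done.

```bash
mkdir -p pics; ls; python3 - <<'E'
from workcell import arm
import cv2
o=arm.get_obs()
for k,v in o.items(): print(k,v)
for n in("scene","top"):
    c=arm.capture(n); cv2.imwrite(f"pics/{n}0.png",c["color"][:,:,::-1])
    print(n,c["vfov"],c["cx"],c["cy"],c["D"],c["R"],c["t"])
E
```

```text
pics
clock 0.0
joint_positions [ 1.11989991e+00  2.21262479e-01  1.52765556e+00  1.32481036e-05
  1.39469241e+00 -1.26116849e-01]
qd [ 0.00038974  0.00053336 -0.00063302  0.00094513  0.00119183  0.00117643]
joint_torque [ 1.00335223e-03 -4.96909475e+01 -3.89390409e+01 -2.04832936e-04
  1.10823454e-02 -1.59962036e-05]
position [0.1991594  0.59172917 0.21595323]
tool_rot [-1.57052959  0.00200012  1.24601469]
wrist_force [-0.48157729 -0.44025949  0.81329908]
moment [-0.00240532 -0.03369539 -0.0029956 ]
grip_width 0.9997699757472398
scene 50.042048310636915 321.59621287901564 200.30045802586025 [-0.00542489  0.          0.          0.          0.        ] [[ 0.85906856 -0.51166572 -0.01412084]
 [-0.3534479  -0.57302048 -0.7394066 ]
 [ 0.37023748  0.64019194 -0.67311105]] [-0.34955436  0.30117013  0.62680823]
top 50.5192072495609 320.6090908920564 193.7857298690757 [0.03301298 0.         0.         0.         0.        ] [[-0.00115411 -0.99995217 -0.009712  ]
 [-0.98956657  0.00254124 -0.14405396]
 [ 0.14407175  0.00944441 -0.98952218]] [0.13923946 0.51644198 0.82349905]
```

View pics/scene0.png

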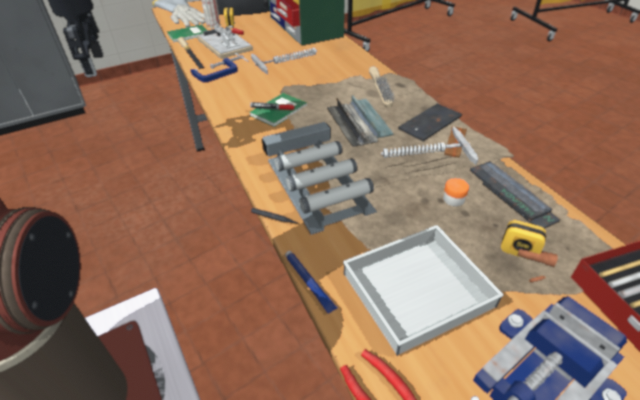

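View pics/top0.png

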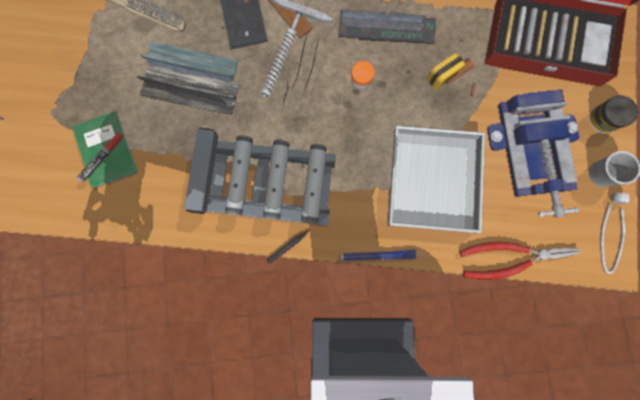

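The scene shows the rack with tubes at about (280,170) in top and the tray at (437,178). The chisel is at (378,255) and the punch at (288,245). I'll zoom in next.

```bash
python3 - <<'E'
import cv2
t=cv2.imread("pics/top0.png"); s=cv2.imread("pics/scene0.png")
cv2.imwrite("pics/t_rack.png",cv2.resize(t[115:235,180:345],None,fx=4.8,fy=4.8,interpolation=cv2.INTER_CUBIC))
cv2.imwrite("pics/t_tray.png",cv2.resize(t[115:240,380:495],None,fx=4.8,fy=4.8,interpolation=cv2.INTER_CUBIC))
cv2.imwrite("pics/s_rack.png",cv2.resize(s[115:240,250:390],None,fx=4.8,fy=4.8,interpolation=cv2.INTER_CUBIC))
E
```

```text
(no output)
```

View pics/t_rack.png

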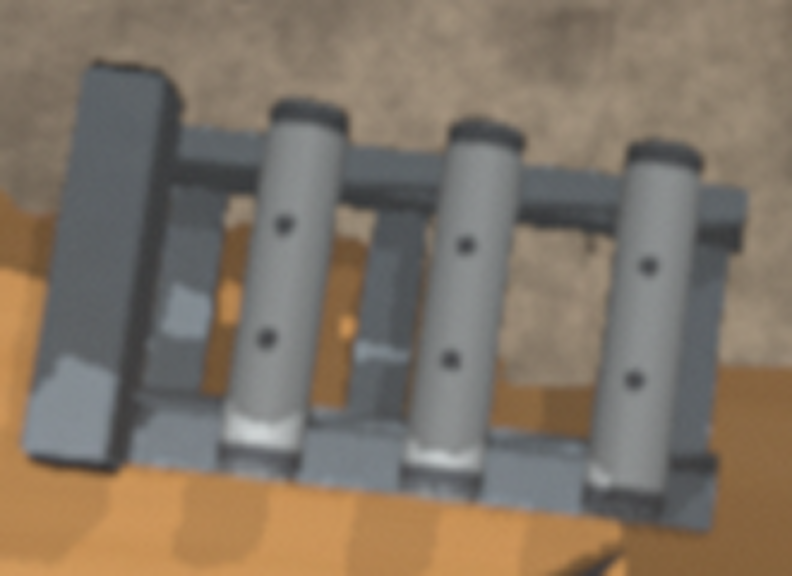

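View pics/t_tray.png

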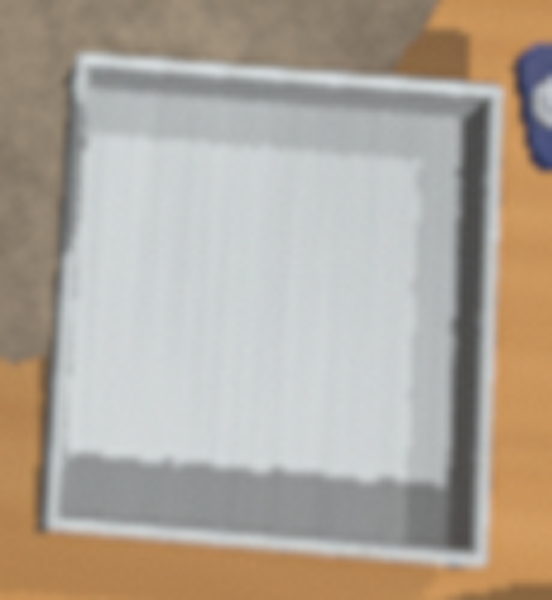

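View pics/s_rack.png

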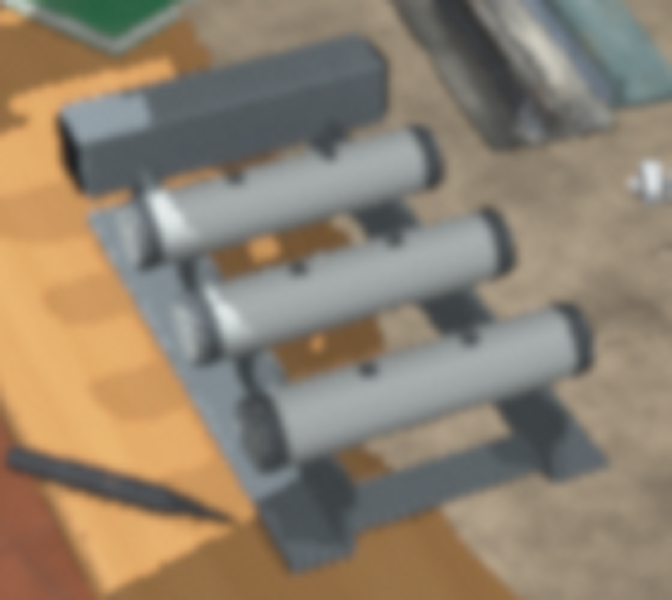

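```bash
cat > h.py <<'E'
import numpy as np, cv2
from scipy.optimize import least_squares
CAM={}
def setcam(n,c):
    f=200/np.tan(np.radians(c["vfov"])/2)
    CAM[n]=(np.array([[f,0,c["cx"]],[0,f,c["cy"]],[0,0,1.]]),np.array(c["D"],float),np.array(c["R"]),np.array(c["t"]))
def proj(n,X):
    K,D,R,t=CAM[n]
    return cv2.projectPoints(np.atleast_2d(np.array(X,float)),cv2.Rodrigues(R)[0],t,K,D)[0][:,0]
def w(p,X):
    X=np.atleast_2d(np.array(X,float)); c,s=np.cos(p[2]),np.sin(p[2])
    return np.c_[p[0]+c*X[:,0]-s*X[:,1],p[1]+s*X[:,0]+c*X[:,1],X[:,2]]
def ray(n,uv,z):
    K,D,R,t=CAM[n]
    a=cv2.undistortPoints(np.array([[uv]],float),K,D)[0,0]
    d=R.T@np.array([a[0],a[1],1]); o=-R.T@t
    return o+d*(z-o[2])/d[2]
def load():
    from workcell import arm
    for n in("scene","top"): setcam(n,arm.capture(n))
E
python3 - <<'E'
from h import *
import pickle
load(); pickle.dump(CAM,open("cam.pkl","wb"))
for n in CAM: print(n,-CAM[n][2].T@CAM[n][3])
T=lambda a,o,s=4.8:[(x/s+o[0]-.4,y/s+o[1]-.4) for x,y in a]
rt=T([(94,64),(160,70),(113,466),(28,455)],(180,115))
rX=[(.085,.170,.069),(.085,.134,.069),(-.085,.134,.069),(-.085,.170,.069)]
rs=T([(353,36),(62,110)],(250,115)); rsX=[(.085,.170,.069),(-.085,.170,.069)]
rs=T([(60,110),(85,192)],(250,115)); rsX=[(-.085,.170,.069),(-.085,.134,.033)]
tt=T([(78,54),(502,88),(486,566),(44,528)],(380,115))
tX=[(.1,.088,.051),(.1,-.088,.051),(-.1,-.088,.051),(-.1,.088,.051)]
f=lambda p:(proj("top",w(p,rX))-rt).ravel()
r=least_squares(f,[.5,.1,-.1]); print("rack",r.x,r.fun.round(1)); R=r.x
g=lambda p:np.r_[(proj("top",w(p,tX))-tt).ravel()]
q=least_squares(g,[.5,-.2,-.1]); print("tray",q.x,q.fun.round(1)); Q=q.x
for n,img in(("top","top0"),("scene","scene0")):
    im=cv2.imread(f"pics/{img}.png"); S=4
    o,e=((180,110),(500,240)) if n=="top" else ((245,110),(505,355))
    S=2.5 if n=="top" else 3
    big=cv2.resize(im[o[1]:e[1],o[0]:e[0]],None,fx=S,fy=S,interpolation=cv2.INTER_CUBIC)
    def L(p,X,c=(0,0,255)):
        pts=((proj(n,w(p,X))-o+.5)*S).astype(int); cv2.polylines(big,[pts],False,c,1,cv2.LINE_AA)
    L(R,rX+rX[:1]); L(Q,tX+tX[:1])
    th=np.linspace(0,2*np.pi,30)
    for y in(-.076,0,.076):
        for x in(-.08,.08): L(R,np.c_[0*th+x,y+.017*np.cos(th),.05+.017*np.sin(th)],(0,255,0))
        L(R,[(-.08,y,.067),(.08,y,.067)],(255,255,0))
    for x in(-.05,.05): L(R,[(x,-.114,.042),(x,.134,.042)],(255,0,255))
    cv2.imwrite(f"pics/ov_{n}.png",big)
E
```

```text
scene [ 0.17467121 -0.40755591  0.63966273]
top [0.39257148 0.13014293 0.89061837]
rack [ 0.54708631  0.22441748 -0.10125695] [-1.9 -1.3  2.2 -0.8  0.2  0.8 -0.5  1.3]
tray [ 0.54575617 -0.09527792 -0.09010366] [ 0.5  0.6 -0.7  0.5 -0.9 -0.5  1.1 -0.6]
```

View pics/ov_top.png

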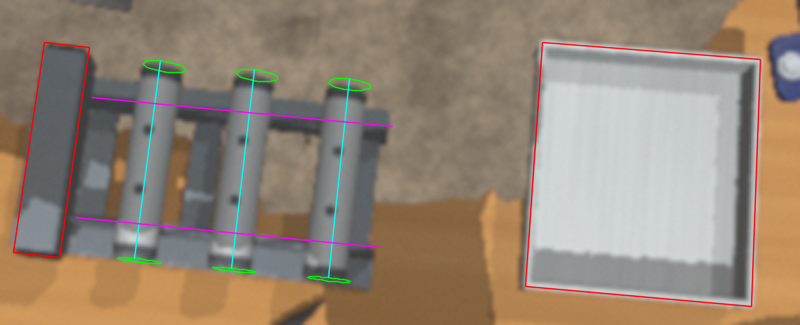

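View pics/ov_scene.png

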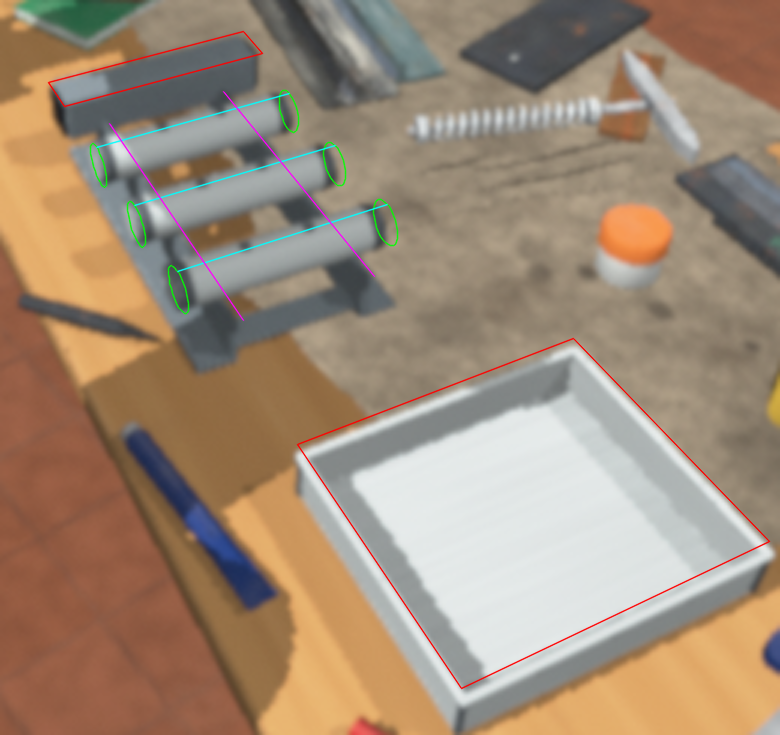

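```bash
cat > fit.py <<'E'
from h import *
import pickle
CAM.update(pickle.load(open("cam.pkl","rb")))
T=lambda a,o,s=4.8:[(x/s+o[0]-.4,y/s+o[1]-.4) for x,y in a]
# dots: midpoints per tube
for z in (.067,):
  for m in [(641,323),(458,302),(275,281.5)]: print("dotmid",ray("top",T([m],(180,115))[0],z))
d=[[(648,266),(633,380)],[(465,246),(450,359)],[(284,225),(266,339)]]
for a in d:
    P=[ray("top",T([m],(180,115))[0],.067) for m in a]; v=P[0]-P[1]; print("len",np.linalg.norm(v),"yaw",np.arctan2(v[1],v[0]))
# scene dots
for m in [((370,369),(470,338)),((300,268),(394,238)),((236,177),(329,148))]:
    P=[ray("scene",T([k],(250,115))[0],.066) for k in m]; print("scene",(P[0]+P[1])/2)
tt=T([(78,54),(502,88),(486,566),(44,528)],(380,115))
for h in(.045,.051):
    tX=[(.1,.088,h),(.1,-.088,h),(-.1,-.088,h),(-.1,.088,h)]
    g=lambda p:np.r_[(proj("top",w(p,tX))-tt).ravel()]
    q=least_squares(g,[.5,-.2,-.1]); print("tray",h,q.x,q.fun.round(1)); 
    print(proj("scene",w(q.x,tX)))
E
python3 fit.py; python3 - <<'E'
import cv2
s=cv2.imread("pics/scene0.png")
cv2.imwrite("pics/s_tray.png",cv2.resize(s[222:355,338:505],None,fx=4.5,fy=4.5,interpolation=cv2.INTER_CUBIC))
E
```

```text
dotmid [0.53622775 0.15270266 0.067     ]
dotmid [0.54520453 0.22805711 0.067     ]
dotmid [0.55398495 0.30361868 0.067     ]
len 0.04789176152431875 yaw -0.1276680615111417
len 0.047567978385113355 yaw -0.1160781180064099
len 0.048194822585963845 yaw -0.12772303363886375
scene [0.53625739 0.1528861  0.066     ]
scene [0.54544146 0.22918881 0.066     ]
scene [0.55521047 0.30579414 0.066     ]
tray 0.045 [ 0.54679479 -0.09690028 -0.09007577] [ 0.8  1.  -1.   0.9 -1.2 -0.8  1.4 -0.9]
[[436.17005659 224.68830087]
 [501.07266094 292.734823  ]
 [399.05481616 341.45508857]
 [344.51794226 260.34215524]]
tray 0.051 [ 0.54575617 -0.09527792 -0.09010366] [ 0.5  0.6 -0.7  0.5 -0.9 -0.5  1.1 -0.6]
[[435.70385141 222.18973468]
 [500.84051601 290.14947887]
 [398.25922792 338.87352215]
 [343.60378346 257.79537624]]
```

View pics/s_tray.png

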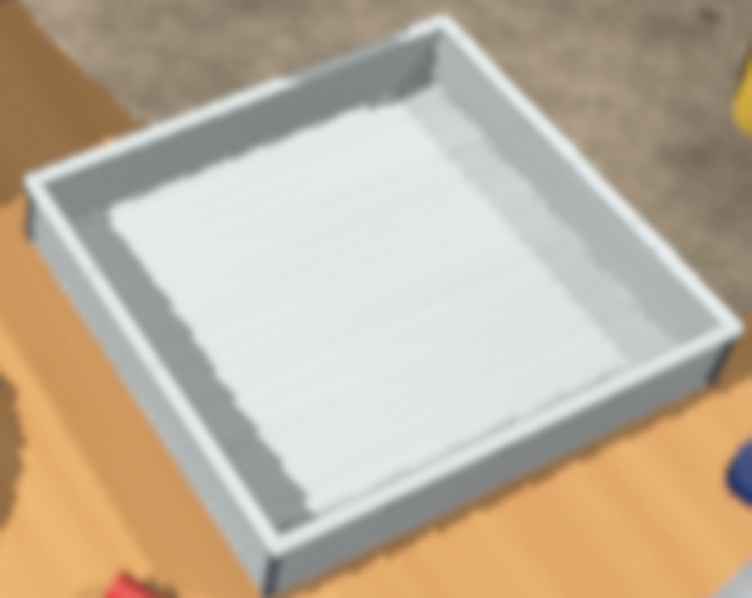

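```bash
cat > go.py <<'E'
# usage: go.py frame x y z  -> remaining delta in tool axes to put TCP at frame coords; frame: rack/tray
import sys
import numpy as np
from workcell import arm
from scipy.spatial.transform import Rotation as Ro
F={"rack":(.5453,.2285,-.117),"tray":(.5465,-.0970,-.091)}
def st():
    o=arm.get_obs(); R=Ro.from_euler("xyz",o["tool_rot"]).as_matrix()
    return o,R
def delta(f,x,y,z):
    o,R=st(); p=F[f]; c,s=np.cos(p[2]),np.sin(p[2])
    X=np.array([p[0]+c*x-s*y,p[1]+s*x+c*y,z])
    d=R.T@(X-o["position"]); psi=np.arctan2(R[1,0],R[0,0])
    print("d tool mm",(d*1000).round(1),"roll",round(-(np.pi/2+p[2]-psi),4),"| t",round(o["clock"],2),"pos",o["position"].round(4),"w",round(o["grip_width"],3))
    print("F",np.round(o["wrist_force"],2),"M tool",(R.T@o["moment"]).round(3))
if __name__=="__main__":
    delta(sys.argv[1],*map(float,sys.argv[2:5]))
E
python3 go.py rack .066 .076 .13
python3 -m crank '[{"roll":-0.104,"jaw":0.3},{"roll":-0.104,"jaw":0.3},{"jaw":0.3}]' 20
python3 go.py rack .066 .076 .13
```

```text
d tool mm [-145.9   86.5 -492.8] roll -0.2078 | t 0.2 pos [0.1993 0.5919 0.2164] w 1.002
F [ 0.01 -0.76 -0.62] M tool [ 0.041  0.047 -0.006]
d tool mm [-145.9   86.5 -492.8] roll -0.2078 | t 0.2 pos [0.1993 0.5919 0.2164] w 1.002
F [ 0.01 -0.76 -0.62] M tool [ 0.041  0.047 -0.006]invalid input at $[0]: expected keys dx, dy, dz, roll, jaw
```

```bash

python3 -m crank '[{"dx":0,"dy":0,"dz":0,"roll":-0.104,"jaw":0.3},{"dx":0,"dy":0,"dz":0,"roll":-0.104,"jaw":0.3},{"dx":-0.018,"dy":0,"dz":-0.034,"roll":0,"jaw":0.3},{"dx":-0.018,"dy":0,"dz":-0.034,"roll":0,"jaw":0.3},{"dx":-0.018,"dy":0,"dz":-0.034,"roll":0,"jaw":0.3},{"dx":-0.018,"dy":0,"dz":-0.034,"roll":0,"jaw":0.3},{"dx":-0.018,"dy":0,"dz":-0.034,"roll":0,"jaw":0.3},{"dx":-0.018,"dy":0,"dz":-0.034,"roll":0,"jaw":0.3},{"dx":-0.018,"dy":0,"dz":-0.034,"roll":0,"jaw":0.3},{"dx":-0.018,"dy":0,"dz":-0.034,"roll":0,"jaw":0.3},{"dx":-0.018,"dy":0,"dz":-0.034,"roll":0,"jaw":0.3},{"dx":0,"dy":0,"dz":0,"roll":0,"jaw":0.3}]' 20
python3 go.py rack .066 .076 .13
```

```text
clock: 1.2
position: [0.4898, 0.3911, 0.2168]
tool_rot: [-1.573, 0.002, 1.448]
wrist_force: [-0.8, -0.3, -1.0]
grip_width: 0.651
d tool mm [ -78.1   87.3 -140.3] roll -0.0056 | t 1.2 pos [0.4898 0.3911 0.2168] w 0.651
F [-0.81 -0.3  -0.96] M tool [0.024 0.011 0.021]
```

```bash

python3 -m crank '[{"dx":-0.0156,"dy":0.0174,"dz":-0.028,"roll":-0.005,"jaw":0.3},{"dx":-0.0156,"dy":0.0174,"dz":-0.028,"roll":0,"jaw":0.3},{"dx":-0.0156,"dy":0.0174,"dz":-0.028,"roll":0,"jaw":0.3},{"dx":-0.0156,"dy":0.0174,"dz":-0.028,"roll":0,"jaw":0.3},{"dx":-0.0156,"dy":0.0174,"dz":-0.028,"roll":0,"jaw":0.3},{"dx":0,"dy":0,"dz":0,"roll":0,"jaw":0.3}]' 20
python3 go.py rack .066 .076 .059
cat > pic.py <<'E'
import sys,cv2
from workcell import arm
n,name=sys.argv[1:3]; x0,y0,x1,y1=map(int,sys.argv[3:7])
im=arm.capture(n)["color"][:,:,::-1][y0:y1,x0:x1]
s=min(780/im.shape[1],590/im.shape[0]); cv2.imwrite(f"pics/{name}.png",cv2.resize(im,None,fx=s,fy=s,interpolation=cv2.INTER_CUBIC))
E
python3 pic.py scene a1 230 60 420 250; python3 pic.py top a1t 150 80 350 240
```

```text
clock: 1.7
position: [0.6163, 0.2973, 0.1246]
tool_rot: [-1.566, 0.005, 1.454]
wrist_force: [-0.9, -0.1, -0.4]
grip_width: 0.65
d tool mm [-0.3 65.6 -3.8] roll 0.0007 | t 1.7 pos [0.6163 0.2973 0.1246] w 0.65
F [-0.88 -0.13 -0.44] M tool [-0.026  0.03   0.048]
```

View pics/a1.png

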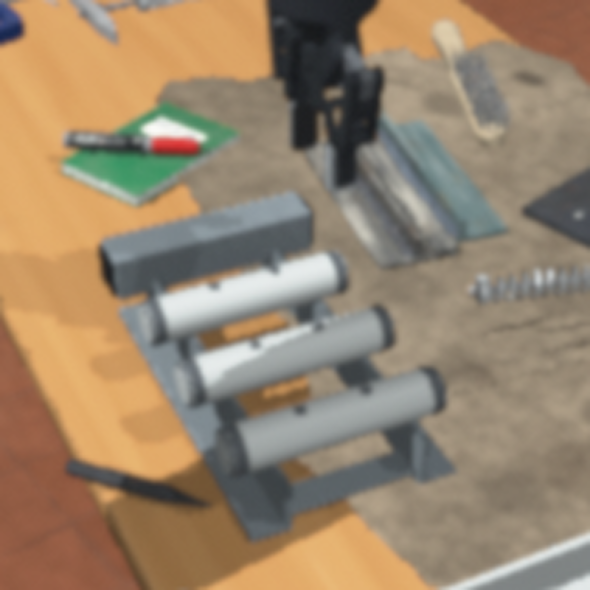

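View pics/a1t.png

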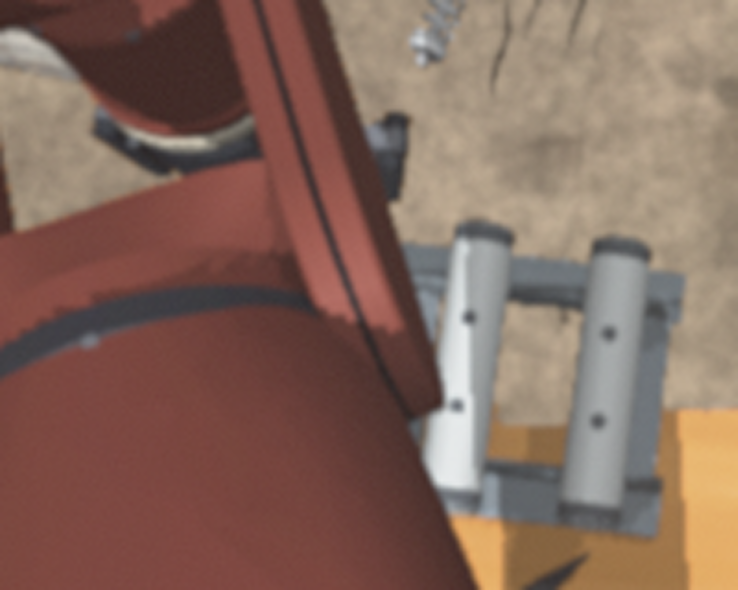

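The gripper is over the far end of the left tube, fingers straddling its axis. The bench is undisturbed. I'll descend and grip.

```bash

python3 -m crank '[{"dx":0,"dy":0.022,"dz":-0.004,"roll":0,"jaw":0.3},{"dx":0,"dy":0.022,"dz":0,"roll":0,"jaw":0.3},{"dx":0,"dy":0.0205,"dz":0,"roll":0,"jaw":0.3},{"dx":0,"dy":0,"dz":0,"roll":0,"jaw":0.3},{"dx":0,"dy":0,"dz":0,"roll":0,"jaw":0.3}]' 20
python3 go.py rack .066 .076 .059
python3 pic.py scene a2 230 60 420 250
```

```text
clock: 2.22
position: [0.6171, 0.3029, 0.0652]
tool_rot: [-1.569, 0.001, 1.46]
wrist_force: [-0.0, 0.4, -0.1]
grip_width: 0.65
d tool mm [-6.3  6.2 -3.3] roll 0.0065 | t 2.22 pos [0.6171 0.3029 0.0652] w 0.65
F [-0.04  0.41 -0.07] M tool [ 0.019 -0.028  0.058]
```

View pics/a2.png

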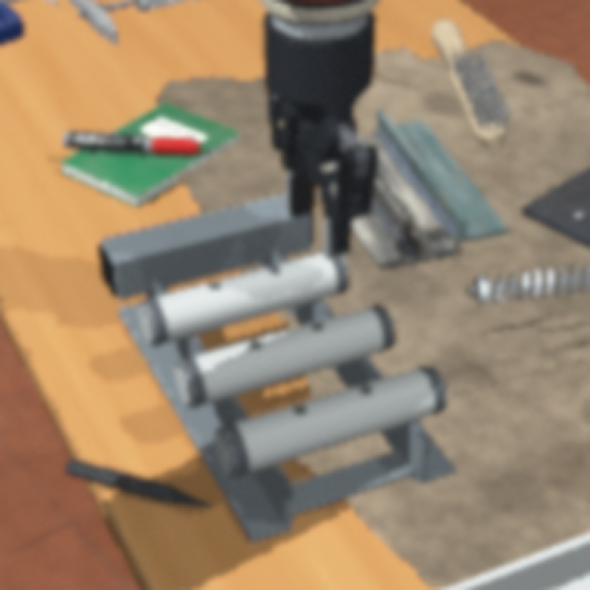

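```bash
cat > pt.py <<'E'
import sys,pickle
from h import *; from go import *
CAM.update(pickle.load(open("cam.pkl","rb")))
n=sys.argv[1]; ox,oy,s=map(float,sys.argv[2:5])
o,R=st()
for l,v in dict(tcp=(0,0,0),tipL=(.035,.015,0),tipR=(-.035,.015,0),pR_in=(-.0275,.012,.011),pR_out=(-.0275,.012,-.011)).items():
    print(l,((proj(n,o["position"]+R@np.array(v))[0]-[ox,oy]+.5)*s).round())
p=F["rack"]
for y in(-.076,0,.076):
    for x in (-.08,.08): print("tubeend",x,y,((proj(n,w(p,(x,y,.05)))[0]-[ox,oy]+.5)*s).round())
E
python3 pt.py scene 230 60 3.105
```

```text
tcp [320. 251.]
tipL [301. 244.]
tipR [340. 292.]
pR_in [323. 287.]
pR_out [349. 280.]
tubeend -0.08 -0.076 [223. 452.]
tubeend 0.08 -0.076 [439. 385.]
tubeend -0.08 0 [182. 384.]
tubeend 0.08 0 [388. 324.]
tubeend -0.08 0.076 [145. 323.]
tubeend 0.08 0.076 [343. 269.]
```

```bash
python3 pic.py scene a3 300 95 360 160
```

```text
(no output)
```

View pics/a3.png

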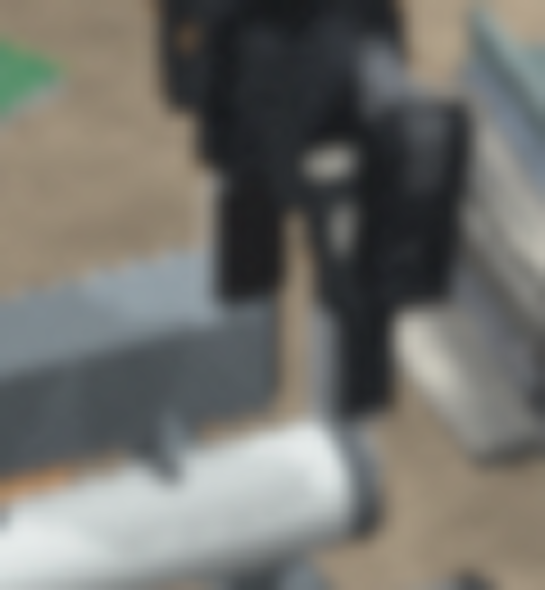

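```bash
python3 - <<'E'
import pickle
from h import *; from go import *
CAM.update(pickle.load(open("cam.pkl","rb")))
for z in(.04,.05,.06,.07,.08,.09,.1):
    a=ray("scene",(341.3,139.9),z);b=ray("scene",(327.5,127.7),z)
    print(z,a.round(4),b.round(4),np.linalg.norm(a-b).round(4),((a+b)/2).round(3))
o,R=st();print(o["joint_positions"],o["position"])
E
python3 pic.py top a3t 150 80 350 240
```

```text
0.04 [0.6586 0.3268 0.04  ] [0.6583 0.3915 0.04  ] 0.0647 [0.658 0.359 0.04 ]
0.05 [0.6505 0.3146 0.05  ] [0.6502 0.3782 0.05  ] 0.0636 [0.65  0.346 0.05 ]
0.06 [0.6424 0.3023 0.06  ] [0.6422 0.3649 0.06  ] 0.0626 [0.642 0.334 0.06 ]
0.07 [0.6344 0.2901 0.07  ] [0.6341 0.3515 0.07  ] 0.0615 [0.634 0.321 0.07 ]
0.08 [0.6263 0.2778 0.08  ] [0.626  0.3382 0.08  ] 0.0604 [0.626 0.308 0.08 ]
0.09 [0.6182 0.2656 0.09  ] [0.618  0.3249 0.09  ] 0.0593 [0.618 0.295 0.09 ]
0.1 [0.6102 0.2533 0.1   ] [0.6099 0.3116 0.1   ] 0.0582 [0.61  0.282 0.1  ]
[ 3.41002984e-01  5.00041026e-01  1.45989050e+00  1.21136044e-04
  1.17875294e+00 -1.11906076e+00] [0.61947609 0.30327454 0.06793288]
```

View pics/a3t.png

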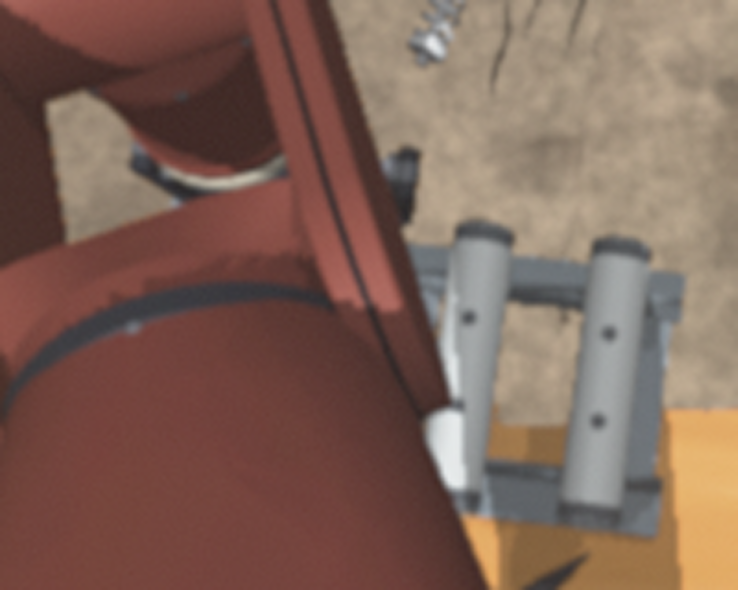

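```bash
python3 - <<'E'
import pickle
from h import *; from go import *
CAM.update(pickle.load(open("cam.pkl","rb")))
s=cv2.imread("pics/scene0.png")[0:100,30:150]; cv2.imwrite("pics/g0.png",cv2.resize(s,None,fx=5,fy=5,interpolation=cv2.INTER_CUBIC))
R=Ro.from_euler("xyz",[-1.5705,.002,1.246]).as_matrix();p=np.array([.1993,.592,.2164])
for v in [(0,0,0),(.05,.009,0),(-.05,.009,0),(.05,.022,0),(-.05,.022,0),(0,-.051,0)]: print(v,((proj("scene",p+R@np.array(v))[0]-[30,0])*5).round())
for i in range(5): o=arm.get_obs(); print(o["clock"],o["position"])
E
```

```text
(0, 0, 0) [349. 387.]
(0.05, 0.009, 0) [374. 356.]
(-0.05, 0.009, 0) [337. 459.]
(0.05, 0.022, 0) [384. 383.]
(-0.05, 0.022, 0) [348. 487.]
(0, -0.051, 0) [305. 274.]
2.3667 [0.61988332 0.30322174 0.0682929 ]
2.3667 [0.61988332 0.30322174 0.0682929 ]
2.3667 [0.61988332 0.30322174 0.0682929 ]
2.3667 [0.61988332 0.30322174 0.0682929 ]
2.3667 [0.61988332 0.30322174 0.0682929 ]
```

View pics/g0.png

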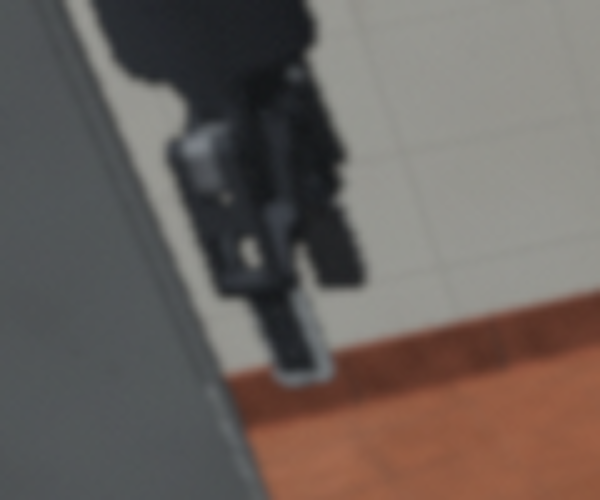

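```bash

python3 -m crank '[{"dx":0,"dy":0,"dz":0,"roll":0,"jaw":0.3}]'
python3 go.py rack .066 .076 .059
python3 -m crank '[{"dx":-0.006,"dy":0.018,"dz":0,"roll":0,"jaw":0.3},{"dx":0,"dy":0,"dz":0,"roll":0,"jaw":0.3},{"dx":0,"dy":0,"dz":0,"roll":0,"jaw":0.3}]'
python3 go.py rack .066 .076 .059
python3 pic.py scene a4 300 95 360 160
python3 go.py rack .066 .076 .059

```

```text
clock: 2.45
position: [0.62, 0.3029, 0.0681]
tool_rot: [-1.574, -0.002, 1.459]
wrist_force: [-0.4, -0.9, 0.8]
grip_width: 0.654
d tool mm [-6.7  9.1 -0.5] roll 0.0057 | t 2.45 pos [0.62   0.3029 0.0681] w 0.654
F [-0.38 -0.87  0.77] M tool [ 0.037 -0.01  -0.004]
clock: 2.7
position: [0.6175, 0.2958, 0.0475]
tool_rot: [-1.569, 0.001, 1.459]
wrist_force: [-0.2, 0.6, 0.0]
grip_width: 0.655
d tool mm [  0.7 -11.6  -2.1] roll 0.0048 | t 2.7 pos [0.6175 0.2958 0.0475] w 0.655
F [-0.18  0.6   0.03] M tool [0.021 0.013 0.024]
d tool mm [  0.3 -10.9  -1.6] roll 0.0049 | t 2.75 pos [0.6181 0.2961 0.0481] w 0.648
F [ 0.1   0.08 -0.84] M tool [-0.007  0.059 -0.027]
```

View pics/a4.png

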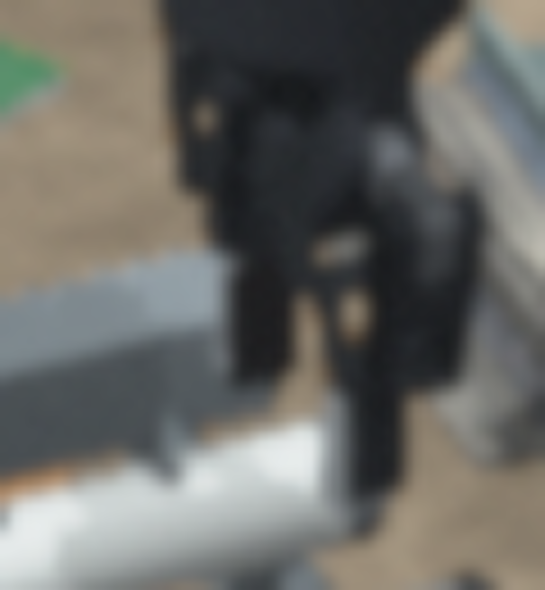

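```bash
python3 - <<'E'
import pickle
from h import *; from go import *
CAM.update(pickle.load(open("cam.pkl","rb")))
p=F["rack"]; c,s=np.cos(p[2]),np.sin(p[2])
for nm,uv in dict(Rtip_r=(404,488),Rtip_l=(352,488),Ltip_l=(235,382),Ltip_r=(288,372)).items():
  for z in(.05,.055,.06,.065,.07):
    a=ray("scene",(300+uv[0]/9.08,95+uv[1]/9.08),z)-[p[0],p[1],0]; print(nm,z,(np.array([c*a[0]+s*a[1],-s*a[0]+c*a[1]])*1000).round(1))
E
```

```text
Rtip_r 0.05 [85.2 61.7]
Rtip_r 0.055 [82.  55.4]
Rtip_r 0.06 [78.7 49.2]
Rtip_r 0.065 [75.5 42.9]
Rtip_r 0.07 [72.3 36.7]
Rtip_l 0.05 [73.  67.4]
Rtip_l 0.055 [69.9 61.1]
Rtip_l 0.06 [66.8 54.8]
Rtip_l 0.065 [63.7 48.5]
Rtip_l 0.07 [60.5 42.2]
Ltip_l 0.05 [ 65.8 124.7]
Ltip_l 0.055 [ 62.7 117.9]
Ltip_l 0.06 [ 59.7 111.1]
Ltip_l 0.065 [ 56.6 104.3]
Ltip_l 0.07 [53.6 97.6]
Ltip_r 0.05 [ 80.7 122.9]
Ltip_r 0.055 [ 77.5 116.2]
Ltip_r 0.06 [ 74.3 109.4]
Ltip_r 0.065 [ 71.1 102.6]
Ltip_r 0.07 [68.  95.9]
```

```bash

python3 -m crank '[{"dx":0,"dy":0.012,"dz":0,"roll":0,"jaw":0.3},{"dx":0,"dy":0,"dz":0,"roll":0,"jaw":0.3},{"dx":0,"dy":0,"dz":0,"roll":0,"jaw":0.3}]'
python3 pic.py scene a5 300 95 360 160
python3 go.py rack .066 .076 .022

```

```text
clock: 3.0
position: [0.6174, 0.296, 0.0347]
tool_rot: [-1.569, 0.001, 1.459]
wrist_force: [-1.4, -0.0, 0.9]
grip_width: 0.649
d tool mm [ 0.4 13.2 -1.9] roll 0.0053 | t 3.05 pos [0.6178 0.2961 0.0352] w 0.651
F [-0.23  0.66  0.21] M tool [-0.017 -0.005 -0.01 ]
```

View pics/a5.png

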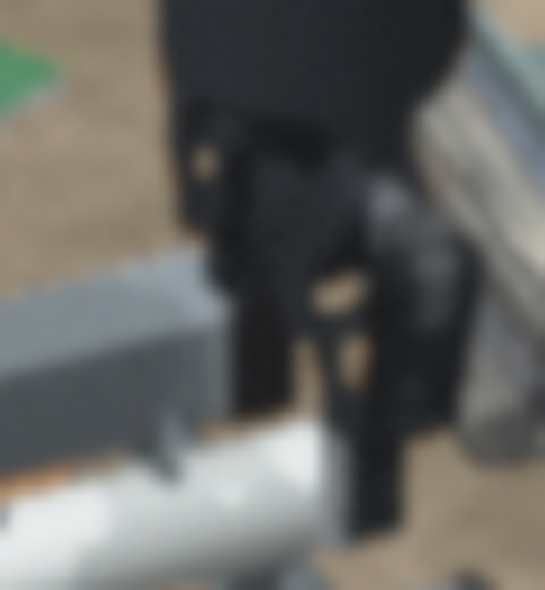

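```bash

python3 -m crank '[{"dx":0,"dy":0.012,"dz":0,"roll":0.005,"jaw":0.3},{"dx":0,"dy":0,"dz":0,"roll":0,"jaw":0.3},{"dx":0,"dy":0,"dz":0,"roll":0,"jaw":-0.4},{"dx":0,"dy":0,"dz":0,"roll":0,"jaw":-0.4},{"dx":0,"dy":0,"dz":0,"roll":0,"jaw":-0.4},{"dx":0,"dy":0,"dz":0,"roll":0,"jaw":-0.4}]' 20
python3 pic.py scene a6 290 90 370 160
python3 go.py rack .066 .076 .022

```

```text
clock: 3.55
position: [0.618, 0.2961, 0.0235]
tool_rot: [-1.571, 0.0, 1.454]
wrist_force: [-0.9, 0.9, -1.7]
grip_width: 0.388
d tool mm [ 0.4  1.5 -1.7] roll 0.0002 | t 3.6 pos [0.618  0.296  0.0235] w 0.38
F [ 0.11 -0.31 -0.45] M tool [-0.005  0.015 -0.007]
```

View pics/a6.png

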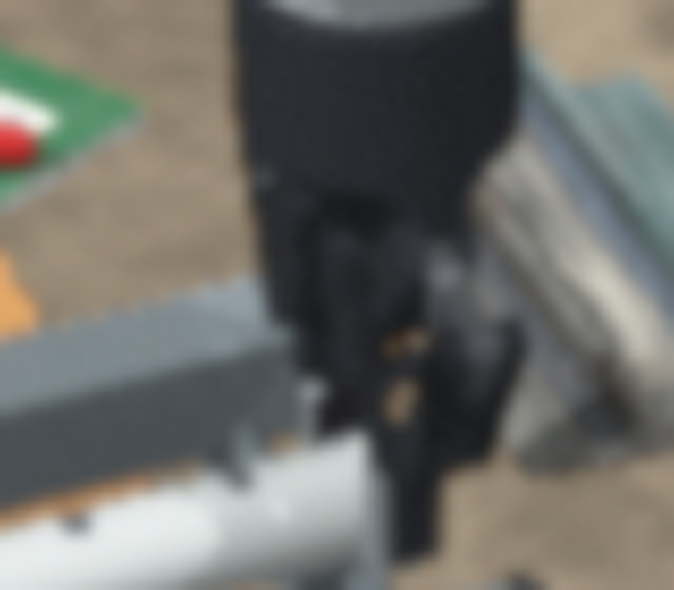

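```bash

python3 -m crank '[{"dx":0,"dy":0,"dz":0,"roll":0,"jaw":-0.4},{"dx":0,"dy":-0.01,"dz":0,"roll":0,"jaw":-0.4},{"dx":0,"dy":-0.01,"dz":0,"roll":0,"jaw":-0.4},{"dx":0,"dy":-0.01,"dz":0,"roll":0,"jaw":-0.4},{"dx":0,"dy":0,"dz":0,"roll":0,"jaw":-0.4},{"dx":0,"dy":0,"dz":0,"roll":0,"jaw":-0.4}]' 20
python3 pic.py scene a7 250 80 390 180
python3 go.py rack .066 .076 .022

```

```text
clock: 4.1
position: [0.6195, 0.2963, 0.0554]
tool_rot: [-1.574, -0.001, 1.454]
wrist_force: [1.1, -0.1, -2.9]
grip_width: 0.384
d tool mm [ 0.2 32.7 -0.6] roll 0.0001 | t 4.15 pos [0.619  0.2961 0.0547] w 0.384
F [ 1.3  -0.4  -3.13] M tool [-0.211 -0.     0.038]
```

View pics/a7.png

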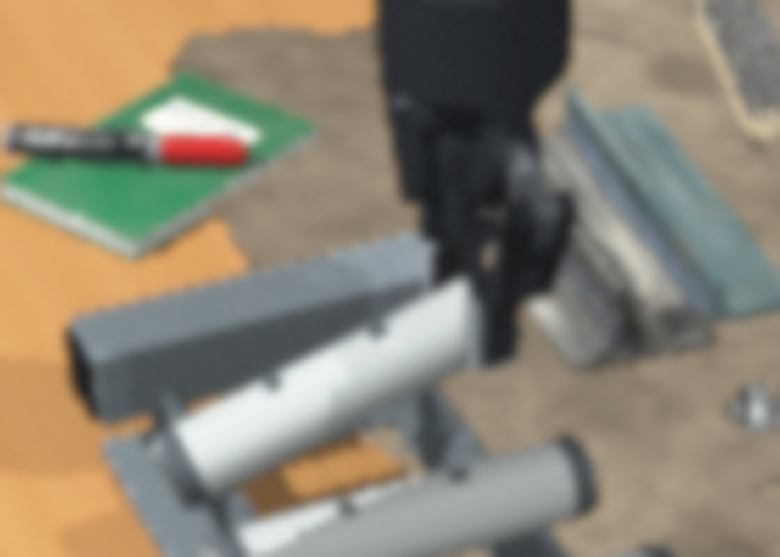

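The far end rises and the tube pivots on the near rib, now at about 16°. I'll raise it past 20°, clamp hard and lift it free.

```bash

python3 -m crank '[{"dx":0,"dy":-0.012,"dz":0,"roll":0,"jaw":-0.4},{"dx":0,"dy":-0.012,"dz":0,"roll":0,"jaw":-0.4},{"dx":0,"dy":0,"dz":0,"roll":0,"jaw":-0.4},{"dx":0,"dy":0,"dz":0,"roll":0,"jaw":-0.4}]' 20
python3 go.py rack .066 .076 .022
python3 -m crank '[{"dx":0,"dy":0,"dz":0,"roll":0,"jaw":-1},{"dx":0,"dy":0,"dz":0,"roll":0,"jaw":-1},{"dx":0,"dy":-0.015,"dz":0,"roll":0,"jaw":-1},{"dx":0,"dy":-0.02,"dz":0,"roll":0,"jaw":-1},{"dx":0,"dy":-0.02,"dz":0,"roll":0,"jaw":-1},{"dx":0,"dy":0,"dz":0,"roll":0,"jaw":-1},{"dx":0,"dy":0,"dz":0,"roll":0,"jaw":-1},{"dx":0,"dy":0,"dz":0,"roll":0,"jaw":-1}]' 110
python3 go.py rack .066 .076 .022
python3 pic.py scene a8 250 60 390 180
python3 go.py rack .066 .076 .022

```

```text
clock: 4.48
position: [0.6195, 0.2964, 0.0796]
tool_rot: [-1.574, -0.001, 1.454]
wrist_force: [0.7, -0.2, -3.2]
grip_width: 0.386
d tool mm [-0.1 57.6 -0. ] roll 0.0003 | t 4.48 pos [0.6195 0.2964 0.0796] w 0.386
F [ 0.75 -0.17 -3.25] M tool [-0.146  0.007  0.02 ]
clock: 5.15
position: [0.6175, 0.2958, 0.1316]
tool_rot: [-1.57, 0.001, 1.454]
wrist_force: [-0.6, -1.7, -7.1]
grip_width: 0.346
d tool mm [  0.8 109.6  -2.3] roll 0.0002 | t 5.15 pos [0.6175 0.2958 0.1316] w 0.346
F [-0.59 -1.68 -7.12] M tool [-0.34   0.034 -0.024]
d tool mm [  1.1 108.7  -2.9] roll 0.0002 | t 5.2 pos [0.617  0.2957 0.1307] w 0.348
F [-0.71 -0.12 -6.26] M tool [-0.365  0.018 -0.026]
```

View pics/a8.png

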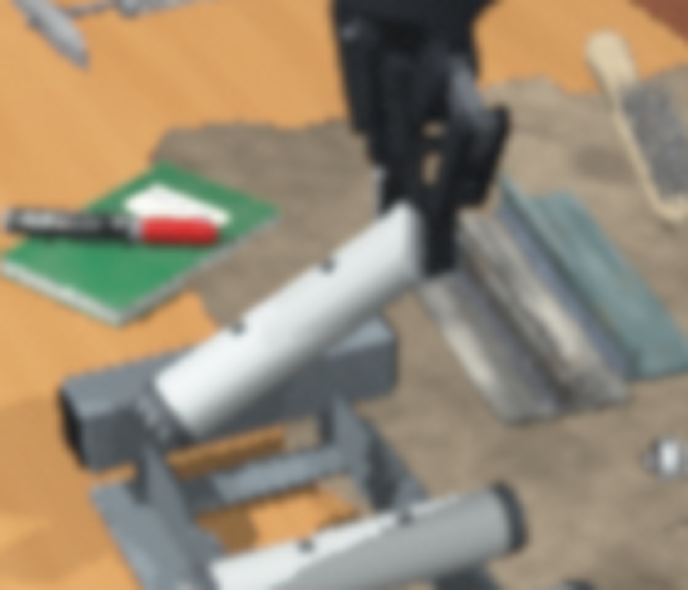

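```bash
cat > avg.py <<'E'
from go import *
M=[];Fz=[]
for i in range(16):
    arm.capture("scene"); o,R=st(); M.append(R.T@o["moment"]); Fz.append(o["wrist_force"])
M=np.array(M);Fz=np.array(Fz)
print("M",M.mean(0).round(3),"+-",(M.std(0)/4).round(3),"F",Fz.mean(0).round(2),"+-",(Fz.std(0)/4).round(2),"t",o["clock"])
E
python3 avg.py
cat > ang.py <<'E'
# two dots px in crop (ox,oy,s); plane rack y=Y -> angle
import sys,pickle
from h import *; from go import F
CAM.update(pickle.load(open("cam.pkl","rb")))
a=list(map(float,sys.argv[1:])); ox,oy,s,Y=a[:4]; p=F["rack"]; c,sn=np.cos(p[2]),np.sin(p[2])
n=np.array([-sn,c,0]); K,D,R,t=CAM["scene"]; o=-R.T@t; P=[]
for u,v in zip(a[4::2],a[5::2]):
    q=cv2.undistortPoints(np.array([[[u/s+ox-.4,v/s+oy-.4]]]),K,D)[0,0]; d=R.T@np.array([q[0],q[1],1])
    k=(Y-n@(o-[p[0],p[1],0]))/(n@d); X=o+d*k-[p[0],p[1],0]; P.append([c*X[0]+sn*X[1],X[2]])
P=np.array(P)*1000; v=P[1]-P[0]; print(P.round(1),"len",np.hypot(*v).round(1),"deg",np.degrees(np.arctan2(v[1],v[0])).round(1))
E
python3 ang.py 250 60 4.91 .076 237 327 326 265
```

```text
M [-0.341  0.002 -0.005] +- [0.01  0.011 0.011] F [ 0.05 -0.08 -5.82] +- [0.15 0.1  0.09] t 6.0
[[-22.6 133.1]
 [ 20.8 153.3]] len 47.9 deg 24.9
```

Moment 0.341 N·m at 5.82 N and 25° tilt gives a 65 mm lever. The grip is 64–66 mm from the middle, and a loose slug would read about 85 mm, so this tube is sound. I'll set it back by retracing the path.

```bash

python3 -m crank '[{"dx":0,"dy":0.023,"dz":0,"roll":0,"jaw":-1},{"dx":0,"dy":0.023,"dz":0,"roll":0,"jaw":-1},{"dx":0,"dy":0,"dz":0,"roll":0,"jaw":-1},{"dx":0,"dy":0,"dz":0,"roll":0,"jaw":-1}]' 110
python3 go.py rack .066 .076 .0235
python3 -m crank '[{"dx":0,"dy":0.0,"dz":0,"roll":0,"jaw":-0.4},{"dx":0,"dy":0.011,"dz":0,"roll":0,"jaw":-0.4},{"dx":0,"dy":0.011,"dz":0,"roll":0,"jaw":-0.4},{"dx":0,"dy":0.011,"dz":0,"roll":0,"jaw":-0.4},{"dx":0,"dy":0.01,"dz":0,"roll":0,"jaw":-0.4},{"dx":0,"dy":0.008,"dz":0,"roll":0,"jaw":-0.4},{"dx":0,"dy":0,"dz":0,"roll":0,"jaw":-0.4},{"dx":0,"dy":0,"dz":0,"roll":0,"jaw":-0.4}]' 20
python3 go.py rack .066 .076 .0235
python3 pic.py scene a9 250 60 390 180
```

```text
clock: 6.33
position: [0.6164, 0.2955, 0.0847]
tool_rot: [-1.567, 0.002, 1.454]
wrist_force: [0.3, -0.5, -5.4]
grip_width: 0.343
d tool mm [ 1.3 61.2 -3.4] roll 0.0003 | t 6.33 pos [0.6164 0.2955 0.0847] w 0.343
F [ 0.26 -0.51 -5.36] M tool [-0.312 -0.039  0.029]
clock: 7.0
position: [0.6165, 0.2948, 0.0338]
tool_rot: [-1.567, 0.003, 1.455]
wrist_force: [-2.3, -4.0, -0.9]
grip_width: 0.343
d tool mm [ 1.9 10.3 -3. ] roll 0.0009 | t 7.0 pos [0.6165 0.2948 0.0338] w 0.343
F [-2.28 -3.96 -0.9 ] M tool [ 0.378 -0.476  0.723]
```

View pics/a9.png

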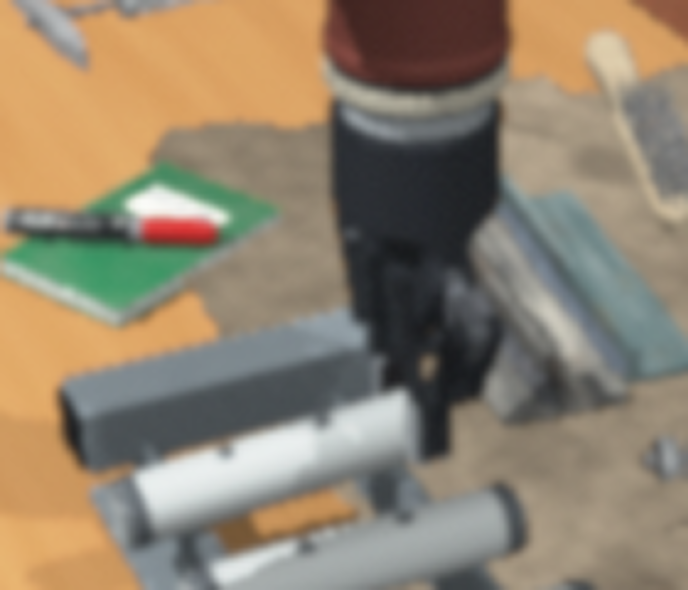

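```bash

python3 -m crank '[{"dx":0.001,"dy":0.005,"dz":0,"roll":0,"jaw":-0.4},{"dx":0,"dy":0.004,"dz":0,"roll":0,"jaw":-0.4},{"dx":0,"dy":0,"dz":0,"roll":0,"jaw":-0.4},{"dx":0,"dy":0,"dz":0,"roll":0,"jaw":-0.4}]' 20
python3 go.py rack .066 .076 .0235
python3 pic.py scene b1 270 100 390 200
python3 ang.py 250 60 4.91 .076  225 450 322 419
```

```text
clock: 7.38
position: [0.6183, 0.2984, 0.0269]
tool_rot: [-1.571, -0.002, 1.453]
wrist_force: [0.4, 5.0, -1.2]
grip_width: 0.343
d tool mm [-2.   3.4 -1.7] roll -0.0008 | t 7.38 pos [0.6183 0.2984 0.0269] w 0.343
F [ 0.36  4.97 -1.18] M tool [ 0.115  0.479 -0.737]
[[-32.1  69.4]
 [ 16.8  72.2]] len 48.9 deg 3.2
```

View pics/b1.png

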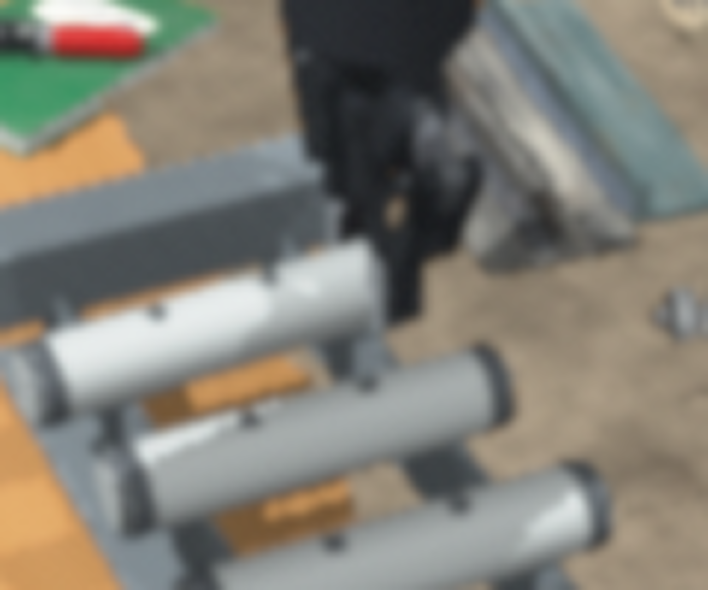

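```bash
python3 ang.py 270 100 5.9 .076 157 312 272 272
python3 -m crank '[{"dx":-0.0005,"dy":0.003,"dz":0,"roll":0,"jaw":-0.4},{"dx":0,"dy":0,"dz":0,"roll":0,"jaw":-0.4},{"dx":0,"dy":0,"dz":0,"roll":0,"jaw":-0.4}]' 20
python3 go.py rack .066 .076 .0235
python3 pic.py scene b2 270 100 390 200
```

```text
[[-30.4  65.5]
 [ 18.   69.7]] len 48.6 deg 4.9
clock: 7.68
position: [0.6188, 0.2979, 0.0256]
tool_rot: [-1.572, -0.002, 1.454]
wrist_force: [-2.3, 4.2, 6.1]
grip_width: 0.345
d tool mm [-1.5  2.1 -1.1] roll 0.0001 | t 7.68 pos [0.6188 0.2979 0.0256] w 0.345
F [-2.32  4.16  6.11] M tool [ 0.544  0.55  -0.697]
```

View pics/b2.png

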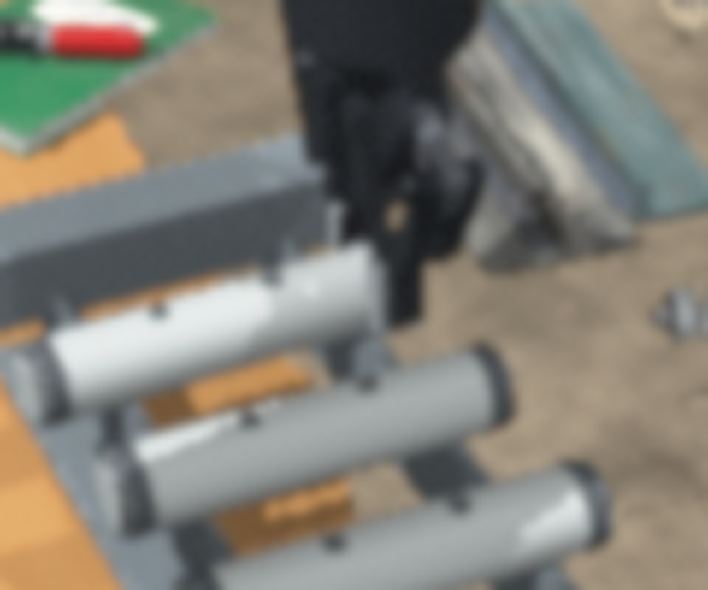

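```bash
python3 ang.py 270 100 5.9 .0 252 421 367 382;python3 ang.py 270 100 5.9 .076 159 313 271 273
python3 -m crank '[{"dx":0.002,"dy":0,"dz":0,"roll":0,"jaw":-0.4},{"dx":0,"dy":0,"dz":0,"roll":0,"jaw":-0.4},{"dx":0,"dy":0,"dz":0,"roll":0,"jaw":-0.4}]' 20
python3 go.py rack .066 .076 .0235
```

```text
[[-23.1  64.1]
 [ 23.3  66.9]] len 46.5 deg 3.4
[[-29.6  64.8]
 [ 17.6  69.3]] len 47.4 deg 5.5
clock: 7.98
position: [0.6189, 0.2982, 0.0255]
tool_rot: [-1.572, 0.001, 1.454]
wrist_force: [-3.2, -1.9, 8.7]
grip_width: 0.348
d tool mm [-1.8  2.  -1.1] roll 0.0002 | t 7.98 pos [0.6189 0.2982 0.0255] w 0.348
F [-3.15 -1.87  8.74] M tool [0.684 0.404 0.258]
```

```bash

python3 -m crank '[{"dx":0,"dy":0,"dz":0,"roll":0,"jaw":-0.1},{"dx":0,"dy":0,"dz":0,"roll":0,"jaw":0.1},{"dx":0,"dy":0,"dz":0,"roll":0,"jaw":0.3},{"dx":0,"dy":0,"dz":0,"roll":0,"jaw":0.3},{"dx":0,"dy":0,"dz":0,"roll":0,"jaw":0.3}]' 20
python3 go.py rack .066 .076 .0235
python3 pic.py scene b3 270 100 390 200
```

```text
clock: 8.4
position: [0.6182, 0.2984, 0.0233]
tool_rot: [-1.57, 0.0, 1.454]
wrist_force: [-0.1, 0.6, 0.6]
grip_width: 0.648
d tool mm [-2.  -0.2 -1.8] roll 0.0004 | t 8.4 pos [0.6182 0.2984 0.0233] w 0.648
F [-0.09  0.58  0.56] M tool [0.036 0.023 0.021]
```

View pics/b3.png

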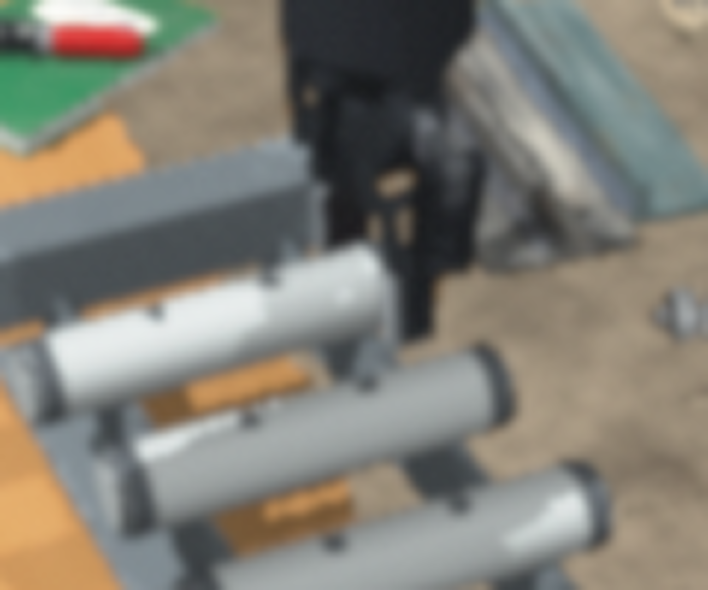

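Tube in notch 3 is level again, parallel to its neighbour. Next is the middle tube.

```bash

python3 -m crank '[{"dx":0,"dy":-0.025,"dz":0,"roll":0,"jaw":0.3},{"dx":0,"dy":-0.03,"dz":-0.001,"roll":0,"jaw":0.3},{"dx":-0.025,"dy":0,"dz":-0.001,"roll":0,"jaw":0.3},{"dx":-0.026,"dy":0,"dz":0,"roll":0,"jaw":0.3},{"dx":-0.026,"dy":0,"dz":0,"roll":0,"jaw":0.3},{"dx":0,"dy":0,"dz":0,"roll":0,"jaw":0.3},{"dx":0,"dy":0,"dz":0,"roll":0,"jaw":0.3}]' 20
python3 go.py rack .066 0 .0235
python3 pic.py scene b4 270 100 390 200
```

```text
clock: 9.03
position: [0.6114, 0.2206, 0.0786]
tool_rot: [-1.57, 0.0, 1.452]
wrist_force: [-0.6, 0.5, 0.5]
grip_width: 0.653
d tool mm [ 0.1 55.1  0.6] roll -0.0019 | t 9.03 pos [0.6114 0.2206 0.0786] w 0.653
F [-0.62  0.53  0.47] M tool [-0.063 -0.014  0.003]
```

View pics/b4.png

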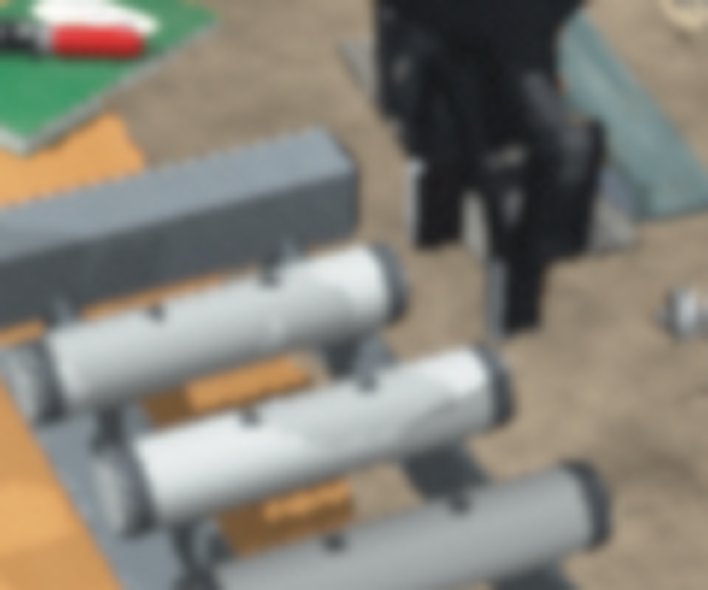

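```bash

python3 -m crank '[{"dx":0,"dy":0.02,"dz":0,"roll":-0.002,"jaw":0.3},{"dx":0,"dy":0.02,"dz":0,"roll":0,"jaw":0.3},{"dx":0,"dy":0.015,"dz":0,"roll":0,"jaw":0.3},{"dx":0,"dy":0,"dz":0,"roll":0,"jaw":0.3},{"dx":0,"dy":0,"dz":0,"roll":0,"jaw":-0.4},{"dx":0,"dy":0,"dz":0,"roll":0,"jaw":-0.4},{"dx":0,"dy":0,"dz":0,"roll":0,"jaw":-0.4},{"dx":0,"dy":0,"dz":0,"roll":0,"jaw":-0.4},{"dx":0,"dy":0,"dz":0,"roll":0,"jaw":-0.4}]' 20
python3 go.py rack .066 0 .0235
python3 -m crank '[{"dx":0,"dy":-0.011,"dz":0,"roll":0,"jaw":-0.4},{"dx":0,"dy":-0.011,"dz":0,"roll":0,"jaw":-0.4},{"dx":0,"dy":-0.011,"dz":0,"roll":0,"jaw":-0.4},{"dx":0,"dy":-0.011,"dz":0,"roll":0,"jaw":-0.4},{"dx":0,"dy":-0.011,"dz":0,"roll":0,"jaw":-0.4},{"dx":0,"dy":-0.01,"dz":0,"roll":0,"jaw":-0.4},{"dx":0,"dy":0,"dz":0,"roll":0,"jaw":-0.4},{"dx":0,"dy":0,"dz":0,"roll":0,"jaw":-0.4},{"dx":0,"dy":0,"dz":0,"roll":0,"jaw":-0.4}]' 20
python3 go.py rack .066 0 .0235
python3 -m crank '[{"dx":0,"dy":0,"dz":0,"roll":0,"jaw":-1},{"dx":0,"dy":0,"dz":0,"roll":0,"jaw":-1},{"dx":0,"dy":-0.015,"dz":0,"roll":0,"jaw":-1},{"dx":0,"dy":-0.02,"dz":0,"roll":0,"jaw":-1},{"dx":0,"dy":-0.02,"dz":0,"roll":0,"jaw":-1},{"dx":0,"dy":0,"dz":0,"roll":0,"jaw":-1},{"dx":0,"dy":0,"dz":0,"roll":0,"jaw":-1},{"dx":0,"dy":0,"dz":0,"roll":0,"jaw":-1}]' 110
python3 pic.py scene b5 250 60 390 180
python3 avg.py
```

```text
clock: 9.83
position: [0.6122, 0.2214, 0.0248]
tool_rot: [-1.572, 0.0, 1.456]
wrist_force: [-2.0, -5.4, 1.0]
grip_width: 0.388
d tool mm [-0.7  1.3  1.3] roll 0.0022 | t 9.83 pos [0.6122 0.2214 0.0248] w 0.388
F [-1.99 -5.38  1.02] M tool [-0.026 -0.014  0.865]
clock: 10.58
position: [0.612, 0.2219, 0.0892]
tool_rot: [-1.572, -0.0, 1.456]
wrist_force: [-0.8, -0.4, -2.5]
grip_width: 0.378
d tool mm [-1.3 65.7  1.1] roll 0.002 | t 10.58 pos [0.612  0.2219 0.0892] w 0.378
F [-0.83 -0.4  -2.49] M tool [-0.035 -0.015  0.057]
clock: 11.25
position: [0.6104, 0.2216, 0.1415]
tool_rot: [-1.568, 0.001, 1.456]
wrist_force: [-0.0, -0.0, -7.4]
grip_width: 0.339
M [-0.45   0.002  0.002] +- [0.007 0.007 0.011] F [-0.18  0.07 -6.27] +- [0.15 0.13 0.11] t 12.1
```

View pics/b5.png

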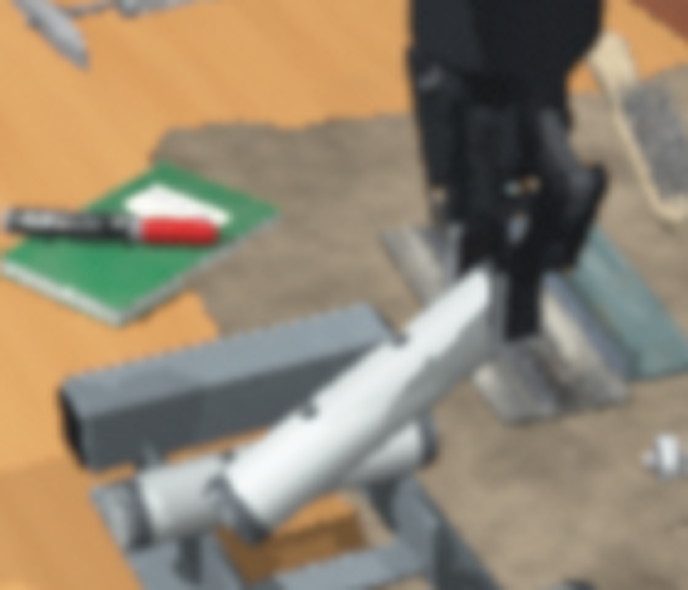

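```bash
python3 ang.py 250 60 4.91 0 308 411 398 339; python3 go.py rack .066 0 .0235;  python3 go.py tray .07 .04 .13
```

```text
[[-20.9 135.5]
 [ 20.5 159.3]] len 47.8 deg 29.9
d tool mm [ -1.1 120.2   0.5] roll 0.0022 | t 12.1 pos [0.6115 0.2219 0.1437] w 0.346
F [-0.37 -0.49 -6.68] M tool [-0.415  0.037 -0.002]
d tool mm [-282.6   13.7  -41. ] roll -0.0238 | t 12.1 pos [0.6115 0.2219 0.1437] w 0.346
F [-0.37 -0.49 -6.68] M tool [-0.415  0.037 -0.002]
```

Middle tube: 0.450 N·m at 6.27 N and about 28° gives an 81 mm lever, against a 66 mm grip offset. The slug has slid to the low end, so this one is loose and goes to the tray.

```bash

python3 -m crank '[{"dx":-0.018,"dy":0,"dz":-0.002,"roll":-0.008,"jaw":-1},{"dx":-0.03,"dy":0,"dz":-0.003,"roll":-0.008,"jaw":-1},{"dx":-0.036,"dy":0,"dz":-0.003,"roll":-0.008,"jaw":-1},{"dx":-0.036,"dy":0,"dz":-0.003,"roll":0,"jaw":-1},{"dx":-0.036,"dy":0,"dz":-0.003,"roll":0,"jaw":-1},{"dx":-0.036,"dy":0,"dz":-0.003,"roll":0,"jaw":-1},{"dx":-0.036,"dy":0,"dz":-0.003,"roll":0,"jaw":-1},{"dx":-0.036,"dy":0,"dz":-0.003,"roll":0,"jaw":-1},{"dx":-0.036,"dy":0,"dz":-0.003,"roll":0,"jaw":-1},{"dx":-0.03,"dy":0,"dz":-0.003,"roll":0,"jaw":-1},{"dx":-0.018,"dy":0,"dz":-0.002,"roll":0,"jaw":-1},{"dx":0,"dy":0,"dz":0,"roll":0,"jaw":-1}]' 110
python3 go.py tray .066 -.038 .001
python3 pic.py scene b6 300 130 520 350
```

```text
clock: 13.1
position: [0.6096, -0.1323, 0.144]
tool_rot: [-1.572, 0.002, 1.476]
wrist_force: [0.0, 0.5, -6.4]
grip_width: 0.342
d tool mm [ -8.3 143.    0.2] roll -0.0039 | t 13.1 pos [ 0.6096 -0.1323  0.144 ] w 0.342
F [ 0.01  0.47 -6.41] M tool [-0.498  0.052 -0.104]
```

View pics/b6.png

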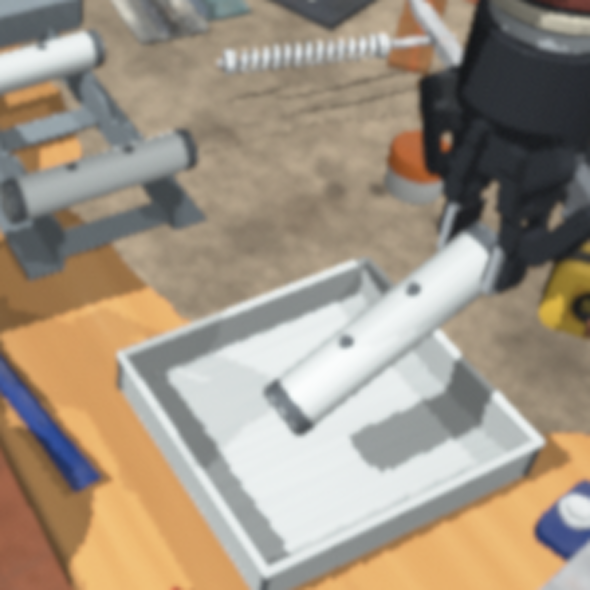

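```bash

python3 -m crank '[{"dx":-0.008,"dy":0.02,"dz":0,"roll":-0.004,"jaw":-1},{"dx":0,"dy":0.03,"dz":0,"roll":0,"jaw":-1},{"dx":0,"dy":0.016,"dz":0,"roll":0,"jaw":-1},{"dx":0,"dy":0,"dz":0,"roll":0,"jaw":-1},{"dx":0,"dy":0,"dz":0,"roll":0,"jaw":-0.4},{"dx":0,"dy":0,"dz":0,"roll":0,"jaw":-0.4}]' 110
python3 go.py tray .066 -.038 .001
python3 -m crank '[{"dx":0,"dy":0,"dz":0,"roll":0,"jaw":-0.4},{"dx":0,"dy":0.01,"dz":0,"roll":0,"jaw":-0.4},{"dx":0,"dy":0.01,"dz":0,"roll":0,"jaw":-0.4},{"dx":0,"dy":0.01,"dz":0,"roll":0,"jaw":-0.4},{"dx":0,"dy":0.01,"dz":0,"roll":0,"jaw":-0.4},{"dx":0,"dy":0,"dz":0,"roll":0,"jaw":-0.4},{"dx":0,"dy":0,"dz":0,"roll":0,"jaw":-0.4}]' 20
python3 go.py tray .066 -.038 .001
python3 pic.py scene b7 300 130 520 350
```

```text
clock: 13.65
position: [0.6099, -0.135, 0.0791]
tool_rot: [-1.573, 0.0, 1.485]
wrist_force: [0.6, -0.7, -5.6]
grip_width: 0.341
d tool mm [-5.9 78.1  0.8] roll 0.005 | t 13.65 pos [ 0.6099 -0.135   0.0791] w 0.341
F [ 0.64 -0.66 -5.62] M tool [-0.459  0.036 -0.009]
clock: 14.23
position: [0.6073, -0.1357, 0.037]
tool_rot: [-1.567, 0.001, 1.485]
wrist_force: [-3.0, -1.7, 0.5]
grip_width: 0.344
d tool mm [-4.9 36.  -2.1] roll 0.0049 | t 14.23 pos [ 0.6073 -0.1357  0.037 ] w 0.344
F [-2.97 -1.69  0.5 ] M tool [ 1.019 -0.25   0.369]
```

View pics/b7.png

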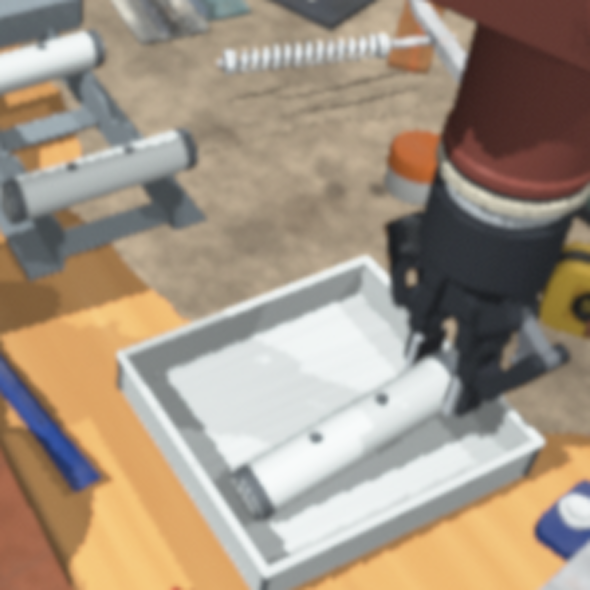

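```bash

python3 -m crank '[{"dx":-0.002,"dy":0.008,"dz":0,"roll":0.0025,"jaw":-0.4},{"dx":0,"dy":0.008,"dz":0,"roll":0.0025,"jaw":-0.4},{"dx":0,"dy":0.008,"dz":0,"roll":0,"jaw":-0.4},{"dx":0,"dy":0,"dz":0,"roll":0,"jaw":-0.4},{"dx":0,"dy":0,"dz":0,"roll":0,"jaw":-0.4}]' 20
python3 go.py tray .066 -.038 .001
python3 -m crank '[{"dx":0,"dy":0.005,"dz":0,"roll":0,"jaw":-0.4},{"dx":0,"dy":0.004,"dz":0,"roll":0,"jaw":-0.4},{"dx":0,"dy":0,"dz":0,"roll":0,"jaw":-0.4},{"dx":0,"dy":0,"dz":0,"roll":0,"jaw":-0.4}]' 20
python3 go.py tray .066 -.038 .001
python3 pic.py scene b8 300 130 520 350
```

```text
clock: 14.7
position: [0.6078, -0.137, 0.0126]
tool_rot: [-1.569, -0.001, 1.479]
wrist_force: [-0.2, 1.6, -0.9]
grip_width: 0.345
d tool mm [-3.7 11.6 -1.3] roll -0.001 | t 14.7 pos [ 0.6078 -0.137   0.0126] w 0.345
F [-0.15  1.57 -0.92] M tool [ 0.336  0.195 -0.266]
clock: 15.03
position: [0.6086, -0.1385, 0.0046]
tool_rot: [-1.571, 0.002, 1.48]
wrist_force: [0.3, -2.0, 0.5]
grip_width: 0.341
d tool mm [-2.3  3.6 -0.3] roll 0.0002 | t 15.03 pos [ 0.6086 -0.1385  0.0046] w 0.341
F [ 0.25 -2.03  0.48] M tool [ 0.178 -0.399  0.587]
```

View pics/b8.png

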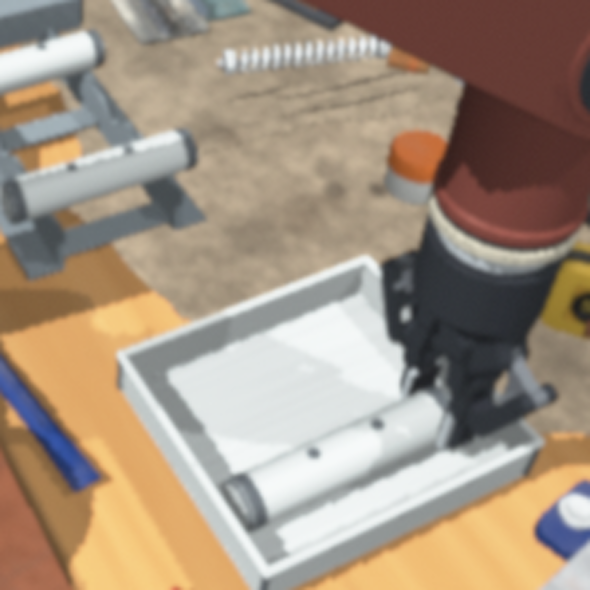

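```bash

python3 -m crank '[{"dx":0,"dy":0.002,"dz":0,"roll":0,"jaw":-0.4},{"dx":0,"dy":0.0015,"dz":0,"roll":0,"jaw":-0.4},{"dx":0,"dy":0,"dz":0,"roll":0,"jaw":-0.4},{"dx":0,"dy":0,"dz":0,"roll":0,"jaw":-0.4}]' 20
python3 go.py tray .066 -.038 .001
python3 -m crank '[{"dx":0,"dy":0,"dz":0,"roll":0,"jaw":-0.2},{"dx":0,"dy":0,"dz":0,"roll":0,"jaw":-0.1},{"dx":0,"dy":0,"dz":0,"roll":0,"jaw":0},{"dx":0,"dy":0,"dz":0,"roll":0,"jaw":0.15},{"dx":0,"dy":0,"dz":0,"roll":0,"jaw":0.15}]' 20
python3 go.py tray .066 -.038 .001
python3 pic.py scene b9 300 130 520 350
```

```text
clock: 15.42
position: [0.609, -0.1383, 0.0025]
tool_rot: [-1.571, 0.001, 1.479]
wrist_force: [-3.3, -4.2, 9.0]
grip_width: 0.342
d tool mm [-2.5  1.5 -0. ] roll -0.0005 | t 15.42 pos [ 0.609  -0.1383  0.0025] w 0.342
F [-3.32 -4.23  9.02] M tool [ 0.874 -0.433  0.671]
clock: 15.83
position: [0.6083, -0.1371, 0.0006]
tool_rot: [-1.57, -0.0, 1.479]
wrist_force: [-1.3, 0.1, -0.0]
grip_width: 0.575
d tool mm [-3.7 -0.4 -0.8] roll -0.0009 | t 15.83 pos [ 6.083e-01 -1.371e-01  6.000e-04] w 0.575
F [-1.34  0.06 -0.01] M tool [ 0.017 -0.02   0.002]
```

View pics/b9.png

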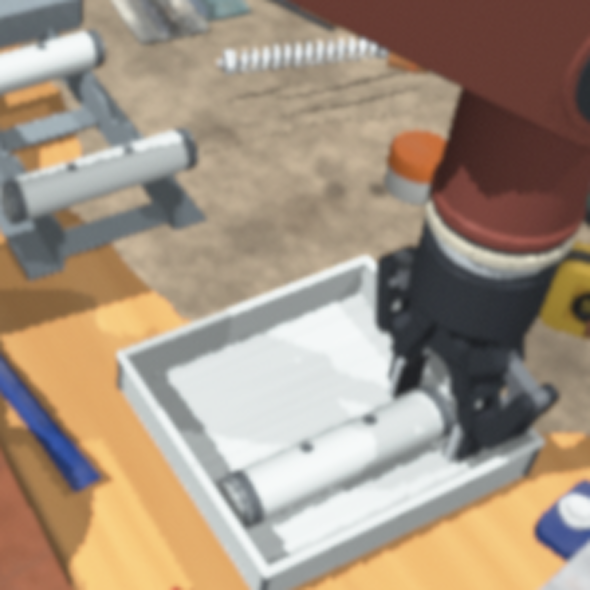

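The tube lies flat in the tray and has been released. Now the last tube, in notch 1.

```bash

python3 -m crank '[{"dx":0,"dy":-0.02,"dz":0,"roll":0,"jaw":0.15},{"dx":0,"dy":-0.03,"dz":0,"roll":0,"jaw":0.15},{"dx":0,"dy":-0.034,"dz":0,"roll":0,"jaw":0.3},{"dx":0,"dy":0,"dz":0,"roll":0,"jaw":0.3}]' 20
python3 go.py rack .066 -.076 .08
python3 pic.py scene c0 300 130 520 350
```

```text
clock: 16.22
position: [0.6133, -0.139, 0.0927]
tool_rot: [-1.582, 0.003, 1.479]
wrist_force: [2.1, -1.3, 1.2]
grip_width: 0.649
d tool mm [282.1  11.5  37.4] roll 0.0253 | t 16.22 pos [ 0.6133 -0.139   0.0927] w 0.649
F [ 2.1  -1.29  1.17] M tool [-0.09   0.004  0.074]
```

View pics/c0.png

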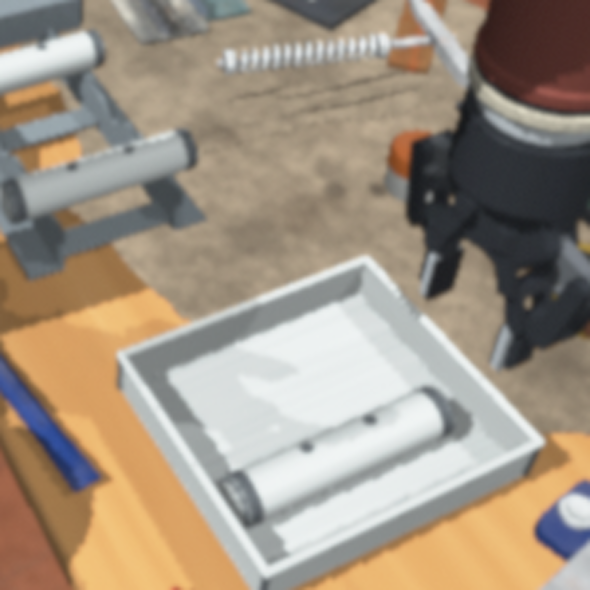

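```bash

python3 -m crank '[{"dx":0.022,"dy":0,"dz":0.004,"roll":0.008,"jaw":0.3},{"dx":0.035,"dy":0,"dz":0.004,"roll":0.008,"jaw":0.3},{"dx":0.035,"dy":0,"dz":0.004,"roll":0.009,"jaw":0.3},{"dx":0.035,"dy":0,"dz":0.004,"roll":0,"jaw":0.3},{"dx":0.035,"dy":0,"dz":0.004,"roll":0,"jaw":0.3},{"dx":0.035,"dy":0,"dz":0.004,"roll":0,"jaw":0.3},{"dx":0.035,"dy":0,"dz":0.004,"roll":0,"jaw":0.3},{"dx":0.03,"dy":0.003,"dz":0.003,"roll":0,"jaw":0.3},{"dx":0.02,"dy":0.008,"dz":0.002,"roll":0,"jaw":0.3},{"dx":0,"dy":0,"dz":0,"roll":0,"jaw":0.3},{"dx":0,"dy":0,"dz":0,"roll":0,"jaw":0.3}]' 20
python3 go.py rack .066 -.076 .0235
python3 pic.py scene c1 270 100 390 200
```

```text
clock: 17.18
position: [0.6057, 0.1474, 0.0722]
tool_rot: [-1.568, 0.001, 1.456]
wrist_force: [0.2, 0.6, 0.1]
grip_width: 0.649
d tool mm [-2.4 48.7  3.3] roll 0.0027 | t 17.18 pos [0.6057 0.1474 0.0722] w 0.649
F [0.2  0.62 0.08] M tool [-0.016 -0.005  0.014]
```

View pics/c1.png

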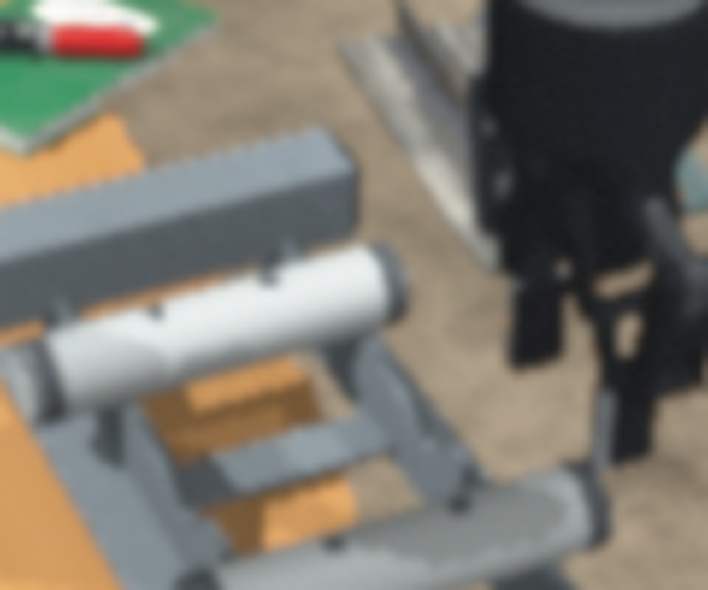

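```bash

python3 -m crank '[{"dx":-0.0025,"dy":0.005,"dz":0.003,"roll":0.002,"jaw":0.3},{"dx":0,"dy":0.02,"dz":0,"roll":0,"jaw":0.3},{"dx":0,"dy":0.023,"dz":0,"roll":0,"jaw":0.3},{"dx":0,"dy":0,"dz":0,"roll":0,"jaw":0.3},{"dx":0,"dy":0,"dz":0,"roll":0,"jaw":-0.4},{"dx":0,"dy":0,"dz":0,"roll":0,"jaw":-0.4},{"dx":0,"dy":0,"dz":0,"roll":0,"jaw":-0.4},{"dx":0,"dy":0,"dz":0,"roll":0,"jaw":-0.4},{"dx":0,"dy":0,"dz":0,"roll":0,"jaw":-0.4}]' 20
python3 go.py rack .066 -.076 .0235
python3 -m crank '[{"dx":0,"dy":-0.011,"dz":0,"roll":0,"jaw":-0.4},{"dx":0,"dy":-0.011,"dz":0,"roll":0,"jaw":-0.4},{"dx":0,"dy":-0.011,"dz":0,"roll":0,"jaw":-0.4},{"dx":0,"dy":-0.011,"dz":0,"roll":0,"jaw":-0.4},{"dx":0,"dy":-0.011,"dz":0,"roll":0,"jaw":-0.4},{"dx":0,"dy":-0.01,"dz":0,"roll":0,"jaw":-0.4},{"dx":0,"dy":0,"dz":0,"roll":0,"jaw":-0.4},{"dx":0,"dy":0,"dz":0,"roll":0,"jaw":-0.4},{"dx":0,"dy":0,"dz":0,"roll":0,"jaw":-0.4}]' 20
python3 go.py rack .066 -.076 .0235
python3 -m crank '[{"dx":0,"dy":0,"dz":0,"roll":0,"jaw":-1},{"dx":0,"dy":0,"dz":0,"roll":0,"jaw":-1},{"dx":0,"dy":-0.015,"dz":0,"roll":0,"jaw":-1},{"dx":0,"dy":-0.02,"dz":0,"roll":0,"jaw":-1},{"dx":0,"dy":-0.02,"dz":0,"roll":0,"jaw":-1},{"dx":0,"dy":0,"dz":0,"roll":0,"jaw":-1},{"dx":0,"dy":0,"dz":0,"roll":0,"jaw":-1},{"dx":0,"dy":0,"dz":0,"roll":0,"jaw":-1}]' 110
python3 pic.py scene c2 270 80 410 200
python3 avg.py;python3 go.py rack .066 -.076 .0235
```

```text
clock: 17.98
position: [0.6047, 0.1441, 0.0271]
tool_rot: [-1.572, -0.0, 1.452]
wrist_force: [0.6, -0.1, 0.1]
grip_width: 0.378
d tool mm [0.9 3.6 2.9] roll -0.0018 | t 17.98 pos [0.6047 0.1441 0.0271] w 0.378
F [ 0.61 -0.12  0.12] M tool [ 0.042 -0.056  0.08 ]
clock: 18.73
position: [0.6047, 0.1442, 0.0919]
tool_rot: [-1.573, -0.0, 1.452]
wrist_force: [0.5, -0.0, -3.1]
grip_width: 0.386
d tool mm [ 0.7 68.3  3. ] roll -0.002 | t 18.73 pos [0.6047 0.1442 0.0919] w 0.386
F [ 0.47 -0.05 -3.1 ] M tool [-0.039 -0.008 -0.01 ]
clock: 19.4
position: [0.6028, 0.1441, 0.144]
tool_rot: [-1.568, 0.001, 1.452]
wrist_force: [-1.0, -0.3, -7.0]
grip_width: 0.336
M [-0.449  0.007  0.012] +- [0.008 0.011 0.013] F [-0.1   0.21 -6.03] +- [0.13 0.12 0.13] t 20.25
d tool mm [  0.8 122.7   2.2] roll -0.0018 | t 20.25 pos [0.604  0.1443 0.1462] w 0.34
F [-0.45 -0.29 -6.61] M tool [-0.46   0.042 -0.056]
```

View pics/c2.png

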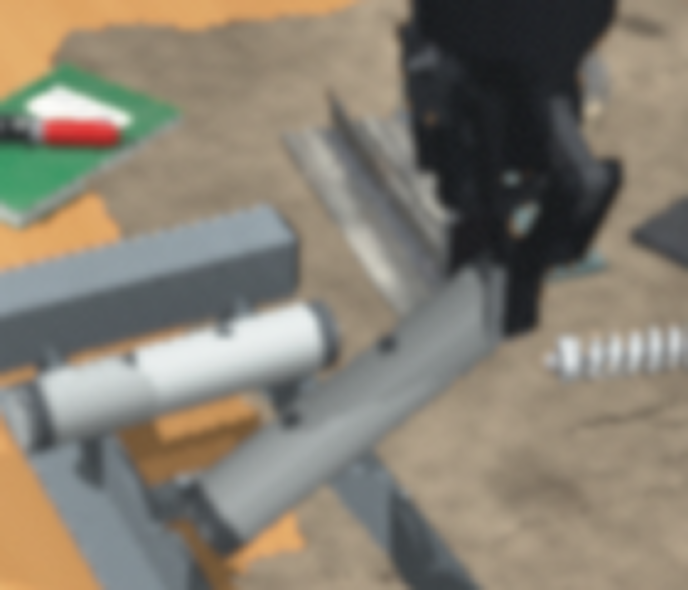

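Last tube: 0.449 N·m at 6.03 N gives an 84 mm lever with the grip at about 64 mm, so it is loose as well. With two loose, the first tube being sound fits the "one or two" in the task. I'll take this one to the tray.

```bash
python3 ang.py 270 80 4.91 -.076 292 414 388 344; python3 go.py tray .066 .040 .001
python3 -m crank '[{"dx":-0.015,"dy":0,"dz":-0.003,"roll":-0.007,"jaw":-1},{"dx":-0.03,"dy":0,"dz":-0.006,"roll":-0.007,"jaw":-1},{"dx":-0.035,"dy":0,"dz":-0.007,"roll":-0.007,"jaw":-1},{"dx":-0.035,"dy":0,"dz":-0.007,"roll":-0.007,"jaw":-1},{"dx":-0.035,"dy":0,"dz":-0.006,"roll":0,"jaw":-1},{"dx":-0.03,"dy":0,"dz":-0.005,"roll":0,"jaw":-1},{"dx":-0.015,"dy":0,"dz":0,"roll":0,"jaw":-1},{"dx":0,"dy":0,"dz":0,"roll":0,"jaw":-1},{"dx":0,"dy":0,"dz":0,"roll":0,"jaw":-1}]' 110
python3 go.py tray .066 .040 .001
```

```text
[[-18.2 134.4]
 [ 23.3 155.3]] len 46.6 deg 26.8
d tool mm [-204.6  145.2  -36.3] roll -0.0278 | t 20.25 pos [0.604  0.1443 0.1462] w 0.34
F [-0.45 -0.29 -6.61] M tool [-0.46   0.042 -0.056]
clock: 21.0
position: [0.6182, -0.0538, 0.146]
tool_rot: [-1.571, -0.001, 1.478]
wrist_force: [0.5, 1.1, -5.9]
grip_width: 0.339
d tool mm [ -9.6 145.    1.4] roll -0.0021 | t 21.0 pos [ 0.6182 -0.0538  0.146 ] w 0.339
F [ 0.5   1.15 -5.93] M tool [-0.385  0.069 -0.03 ]
```

```bash

python3 -m crank '[{"dx":-0.0085,"dy":0.02,"dz":0,"roll":-0.002,"jaw":-1},{"dx":0,"dy":0.03,"dz":0,"roll":0,"jaw":-1},{"dx":0,"dy":0.016,"dz":0,"roll":0,"jaw":-1},{"dx":0,"dy":0,"dz":0,"roll":0,"jaw":-1},{"dx":0,"dy":0,"dz":0,"roll":0,"jaw":-0.4},{"dx":0,"dy":0,"dz":0,"roll":0,"jaw":-0.4}]' 110
python3 go.py tray .066 .040 .001
python3 pic.py scene c3 300 130 520 350
```

```text
clock: 21.5
position: [0.6186, -0.0608, 0.0815]
tool_rot: [-1.573, -0.0, 1.483]
wrist_force: [0.6, -0.9, -5.6]
grip_width: 0.337
d tool mm [-2.6 80.5  2.6] roll 0.0034 | t 21.5 pos [ 0.6186 -0.0608  0.0815] w 0.337
F [ 0.65 -0.86 -5.61] M tool [-0.448  0.048  0.001]
```

View pics/c3.png

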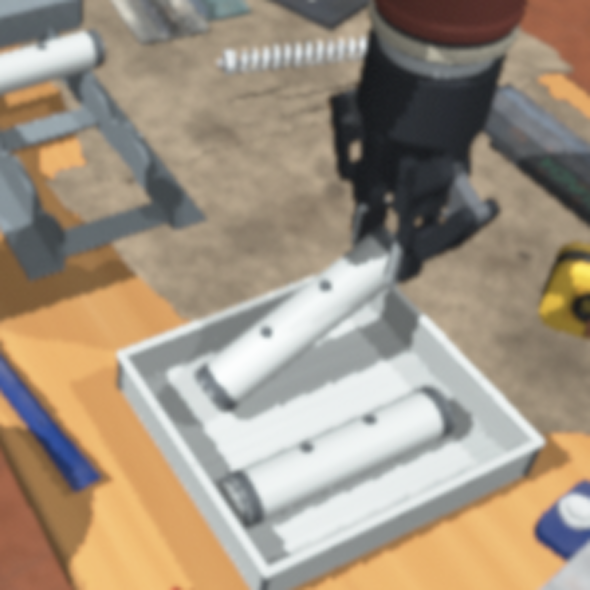

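```bash

python3 -m crank '[{"dx":-0.0025,"dy":0,"dz":0,"roll":0.003,"jaw":-0.4},{"dx":0,"dy":0.01,"dz":0,"roll":0,"jaw":-0.4},{"dx":0,"dy":0.01,"dz":0,"roll":0,"jaw":-0.4},{"dx":0,"dy":0.01,"dz":0,"roll":0,"jaw":-0.4},{"dx":0,"dy":0.01,"dz":0,"roll":0,"jaw":-0.4},{"dx":0,"dy":0.008,"dz":0,"roll":0,"jaw":-0.4},{"dx":0,"dy":0.008,"dz":0,"roll":0,"jaw":-0.4},{"dx":0,"dy":0,"dz":0,"roll":0,"jaw":-0.4},{"dx":0,"dy":0,"dz":0,"roll":0,"jaw":-0.4}]' 20
python3 go.py tray .066 .040 .001
python3 -m crank '[{"dx":0,"dy":0.006,"dz":0,"roll":0,"jaw":-0.4},{"dx":0,"dy":0.006,"dz":0,"roll":0,"jaw":-0.4},{"dx":0,"dy":0,"dz":0,"roll":0,"jaw":-0.4},{"dx":0,"dy":0,"dz":0,"roll":0,"jaw":-0.4}]' 20
python3 go.py tray .066 .040 .001
python3 pic.py scene c4 300 130 520 350
```

```text
clock: 22.3
position: [0.6154, -0.0638, 0.0226]
tool_rot: [-1.566, -0.0, 1.479]
wrist_force: [-3.0, -0.6, -2.1]
grip_width: 0.339
d tool mm [ 0.7 21.6 -0.5] roll -0.0008 | t 22.3 pos [ 0.6154 -0.0638  0.0226] w 0.339
F [-3.02 -0.56 -2.05] M tool [ 0.566 -0.229  0.194]
clock: 22.63
position: [0.617, -0.0633, 0.0116]
tool_rot: [-1.57, -0.001, 1.478]
wrist_force: [0.2, 2.6, -0.1]
grip_width: 0.344
d tool mm [ 0.  10.6  1.1] roll -0.0013 | t 22.63 pos [ 0.617  -0.0633  0.0116] w 0.344
F [ 0.16  2.57 -0.13] M tool [ 0.262  0.438 -0.533]
```

View pics/c4.png

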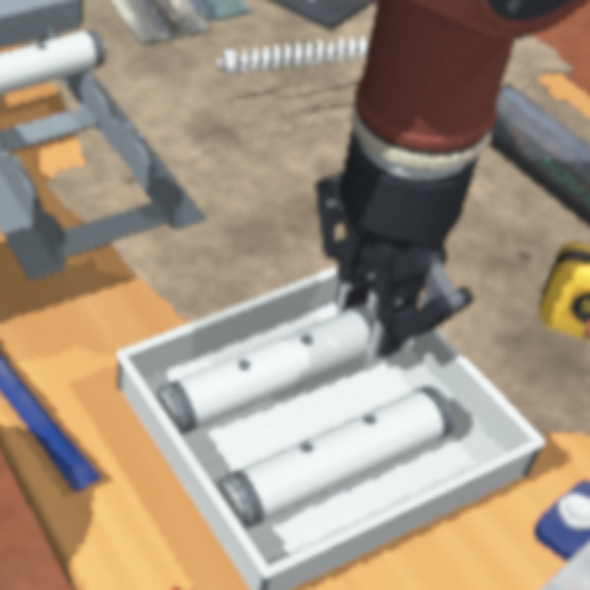

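```bash

python3 -m crank '[{"dx":0,"dy":0.004,"dz":0,"roll":0,"jaw":-0.4},{"dx":0,"dy":0.003,"dz":0,"roll":0,"jaw":-0.4},{"dx":0,"dy":0,"dz":0,"roll":0,"jaw":-0.4},{"dx":0,"dy":0,"dz":0,"roll":0,"jaw":-0.4}]' 20
python3 go.py tray .066 .040 .001
python3 -m crank '[{"dx":0,"dy":0.002,"dz":0,"roll":0,"jaw":-0.4},{"dx":0,"dy":0,"dz":0,"roll":0,"jaw":-0.4},{"dx":0,"dy":0,"dz":0,"roll":0,"jaw":-0.4}]' 20
python3 go.py tray .066 .040 .001
```

```text
clock: 23.02
position: [0.6179, -0.0642, 0.0054]
tool_rot: [-1.572, 0.0, 1.479]
wrist_force: [1.5, 2.6, 1.3]
grip_width: 0.339
d tool mm [0.8 4.4 2.1] roll -0.0008 | t 23.02 pos [ 0.6179 -0.0642  0.0054] w 0.339
F [1.53 2.58 1.28] M tool [ 0.012  0.294 -0.503]
clock: 23.27
position: [0.618, -0.0642, 0.0047]
tool_rot: [-1.572, -0.0, 1.479]
wrist_force: [-1.0, 4.0, 9.7]
grip_width: 0.342
d tool mm [0.8 3.7 2.3] roll -0.0009 | t 23.27 pos [ 0.618  -0.0642  0.0047] w 0.342
F [-1.05  4.02  9.72] M tool [ 0.601  0.422 -0.673]
```

Seated on the floor (Fz +9.7 N). I'll release and lift away.

```bash

python3 -m crank '[{"dx":0,"dy":0,"dz":0,"roll":0,"jaw":-0.2},{"dx":0,"dy":0,"dz":0,"roll":0,"jaw":-0.1},{"dx":0,"dy":0,"dz":0,"roll":0,"jaw":0},{"dx":0,"dy":0,"dz":0,"roll":0,"jaw":0.15},{"dx":0,"dy":0,"dz":0,"roll":0,"jaw":0.15},{"dx":0,"dy":-0.02,"dz":0,"roll":0,"jaw":0.15},{"dx":0,"dy":-0.03,"dz":0,"roll":0,"jaw":0.15},{"dx":0,"dy":-0.04,"dz":0,"roll":0,"jaw":0.15},{"dx":0,"dy":-0.04,"dz":0,"roll":0,"jaw":0.15},{"dx":0,"dy":-0.03,"dz":0,"roll":0,"jaw":0.15},{"dx":0,"dy":0,"dz":0,"roll":0,"jaw":0.15}]' 20
python3 go.py tray .066 .040 .001
python3 pic.py scene d1 245 110 515 350; python3 pic.py top d1t 170 100 500 270
```

```text
clock: 24.18
position: [0.622, -0.0653, 0.172]
tool_rot: [-1.584, 0.002, 1.479]
wrist_force: [1.6, -0.3, 1.4]
grip_width: 0.575
d tool mm [  1.9 170.9   8.6] roll -0.0006 | t 24.18 pos [ 0.622  -0.0653  0.172 ] w 0.575
F [ 1.59 -0.32  1.39] M tool [-0.014  0.028  0.047]
```

View pics/d1.png

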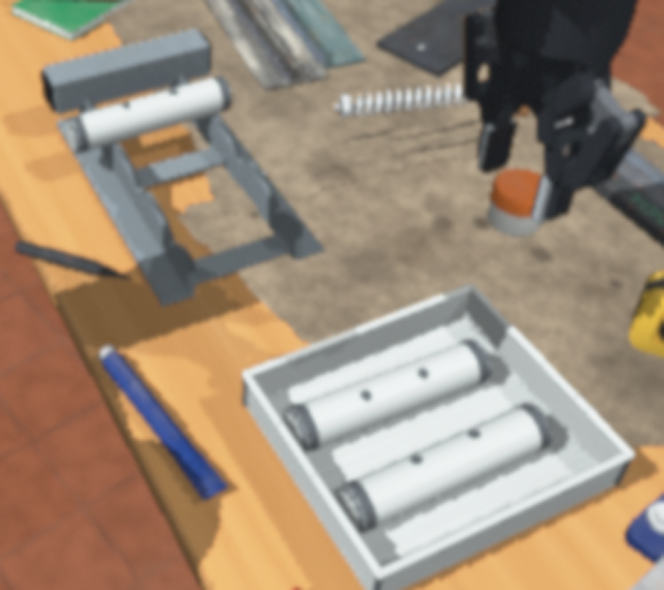

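View pics/d1t.png

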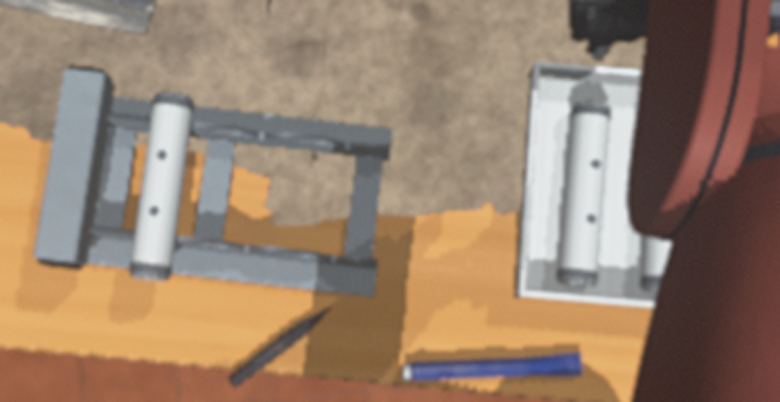

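```bash
python3 - <<'E'
import pickle
from h import *
from workcell import arm
CAM.update(pickle.load(open("cam.pkl","rb")))
c=arm.capture("top")["color"][:,:,::-1]
cv2.imwrite("pics/d2.png",cv2.resize(c[130:225,185:270],None,fx=6,fy=6,interpolation=cv2.INTER_CUBIC))
E
```

```text
(no output)
```

View pics/d2.png

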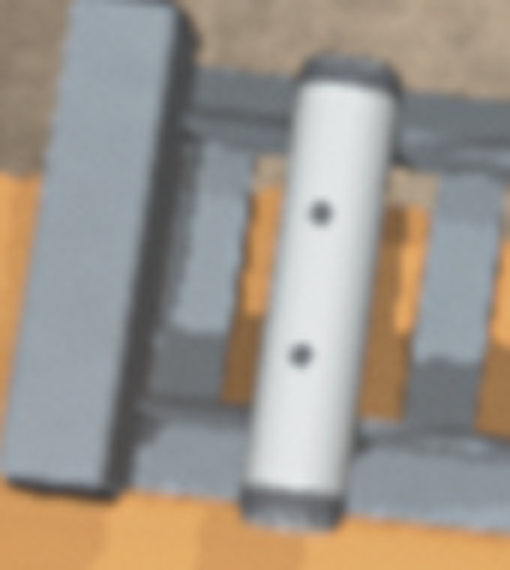

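```bash
python3 - <<'E'
import pickle
from h import *
CAM.update(pickle.load(open("cam.pkl","rb")))
P=[ray("top",(185+u/6-.4,130+v/6-.4),.067) for u,v in((320,212),(301,354))]
v=P[0]-P[1]; m=(P[0]+P[1])/2; print(m,np.arctan2(v[1],v[0]))
d=m[:2]-[.5453,.2285]; c,s=np.cos(-.117),np.sin(-.117); print("rack xy",c*d[0]+s*d[1],-s*d[0]+c*d[1])
from workcell import arm; arm.sign_off(); print(arm.get_obs()["clock"])
E
```

```text
[0.54700106 0.30448478 0.067     ] -0.10423000357502979
rack xy -0.0071805237066222315 0.07566386589170715
the job is handed in; nothing more can be done
the job is handed in; nothing more can be done
```

I lifted and tilted all three tubes. Two had loose slugs and now lie flat, side by side in the rework tray. The sound one is back in notch 3. I handed the job in at about 24 s on the clock.

| Tube (start notch) | Free-hanging tilt (from camera) | Lever from wrist moment ÷ weight | Where I gripped, from its middle | Result |
|---|---|---|---|---|
| Notch 3 | about 25° | 65 mm | about 65 mm | sound |
| Notch 2 | about 28° | 81 mm | about 66 mm | loose |
| Notch 1 | about 27° | 84 mm | about 64 mm | loose |

A slug at the end of its travel should add about 20 mm to the lever.

**Last checks**
- **Tube in notch 3:** it is 0.3 mm off the notch line and square to the ribs within about 1°. It looked level beside its neighbour after release. It slid about 7 mm along its own axis and still spans both ribs.
- **Bystanders:** the last pictures show the chisel and punch in place. I compared them by eye only.
- **Forces:** wrist readings stayed under about 10 N. The gripper is open and clear of everything.

**What disagreed**
- **Fingertips:** in the pictures they stood about 36 mm higher than the stated tool frame implies, so I used the pictures for grasp heights.
- **Tilt readings:** the camera angle reads about 3° high on a level tube, so the sound tube's true tilt was probably 22–25°, a modest margin over the 20° needed.

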